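# Clamp a two-part plaster mould with a ratchet wrench

### The arm

A 6-joint arm with a two-finger parallel gripper is mounted at the origin on the work surface. World frame = base frame: x ahead of the robot, y to its left, z up, the work surface at z = 0. Lengths are in m, angles in rad, forces in N, time in s.
With the tool pointing down it reaches from about 0.325 to 1 m from the base axis. Payload 5.1 kg.
Tool frame: the origin (TCP) lies at the very end of the fingers, on their centre line; the grasp point (between the pads) lies 19 mm behind it; x points along the fingers, y is the direction in which the jaws open and shut, and the axes are right-handed (so a half turn about x gives the same grasp; the last joint's range is limited). The gripper opens to 85 mm and grips with 20 to 120 N. Pads are 22 mm wide; open, the fingers measure 114 mm over their backs; the gripper's body (76 mm by 85 mm) begins 54 mm behind the grasp point. The pads swing forward as they close: fully open they stand 13 mm farther back than shut.
Start: joints at [-1.267, 0.124, 1.65, -0, 1.367, -0.083], TCP at [0.245, -0.602, 0.231] pointing down, gripper open.
Joint ranges: [-2.61, 2.61], [-1.02, 2.33], [0.03, 2.71], [-1.35, 4.49], [0.32, 2.68], [-2.91, 2.91]. Speed limits (rad/s): [2.57, 2.57, 3.14, 3.14, 3.14, 3.14].

### API

Orientations are given as a rotation vector (axis times angle).
In Python, from workcell import bot gives the robot as it stands.
- The arm moves only by the tool apply_moves, never from a script. Its argument "commands" is a list of rows, each an object of numbers: "x", "y", "z": the shift along the tool's x, y, z scaled (see below); "spin": the turn about the tool's x scaled (see below). A call has exactly 8 rows; each row shifts and turns the commanded pose from where the row before left it, along the tool's axes as they then stand; what a row does not reach is not made up. The controller multiplies each number of a shift by 0.025 m and each number of a turn by 5 degrees. A row lasts 1/12 s, in which the tool goes at most 41.7 mm and 7.16 degrees, less where a joint would pass 70% of its speed; a pose out of reach is approached as far as the arm can. A call with a number of a shift or a turn outside -1 to 1 is refused whole. A call with a gripper value outside its range is refused whole. "hand" is the closure in counts, from 0 (fully open) to 255 (shut), set as the call begins (left out, the last holds). The fingers move at their own pace and stop on an object; "force" is the grip in N (left out, the last holds). Time passes only in rows, so rows that do not move let the fingers close, or fill a call up. It gives the time, the measured TCP pose, the force and the opening at its end, in the units of the state.
- bot.state(): the state, without advancing time (a new reading comes with each control period).
- bot.get_image(name): name is "scene" or "top" or "wrist"; returns a dict with "img" (420x560x3 uint8, red, green, blue), "fx", "fy", "cx", "cy" (pixels), "world_to_cam" (4x4, takes a point from world to camera coordinates). Camera axes: x right, y down, z forward; pixel columns grow to the right and rows downward; lengths in m; the calibration is good to about 2 mm. The wrist camera is an equidistant fisheye: a pixel r from the principal point sees the ray r / f radians off the axis. A picture is of the moment at which its call begins. There is no depth.
- bot.close_job(): hands the job in, once; it reports no verdict.
The state is a dict: "clock": time; "q": joint angles; "qd": joint speeds; "tau": joint torques, N m; "tcp_pos": TCP position; "tcp_rot": TCP orientation; "contact_force": force on the tool from outside, world axes, zero at the start; "moment": the same for the moment, N m; "gripper_width": finger opening in m.
Only numpy, scipy, OpenCV 4.12 (cv2) and the standard library are available. Lean on these libraries where they do the work, as an engineer would, in place of code of your own. Each camera call takes 0.05 s, during which the arm holds its last target.

### The job

Pick up the ratchet wrench, fit it right down over the square brass spindle of the green mould press and work it back and forth (clockwise tightens, it slips on the way back) until the two plaster mould halves are clamped firmly together: stop when the wrench needs about twice the turning effort that it took to run the jaw in, and never reach three times, which would crush the plaster. Then lift the wrench off and lay it flat on its black rubber mat again, the handle along the mat, without dropping it, with the mould still clamped and the pots and tools around it left alone.

Things in the scene. Friction and masses are not known exactly. Their poses are not given: they have to be found in the camera images.
- wrench: Ratchet wrench, 235 mm long, 0.37 kg. Origin: on the head's axis at the underside; x from handle to head, z up. Steel head 58 mm wide, 22 to 38 mm above the underside, over a dark square socket. Straight handle to -x, centre 30 mm up: blue grip 20 mm wide, 18 mm high, x -75 to -190 mm; at -196 mm a foot 18 mm across reaches down level with the underside. Balance point x = -80 mm.
- wrench_grip (a point): Point inside the wrench's blue grip, 115 mm behind the head's axis and 30 mm above the underside: a good place to hold it; axes as the wrench. Seen from above the wrench drives clockwise; swung anticlockwise it slips back (under 0.25 N m) in clicks of 0.26 rad. Each drive stroke loses up to 0.45 rad before it bites.
- socket_foot (a point): Centre of the mouth of the wrench's square socket, at the underside, z up; x and y are square to the hole's sides. Hole 30.5 mm wide, 20 mm deep, open below; outside 38 mm. The socket turns in the head as the ratchet clicks.
- spindle_foot (a point): Foot of the press's brass spindle, on its vertical axis, on the steel flange (60 mm across, 75 mm above the table) where the socket's underside comes to rest. Spindle: square of 28 mm, 13 mm high (1.25 mm play each side in the socket), plus a conical tip 6 mm high. x and y are square to its sides, z up; x starts along the press to the mould. It stays where it is left.
- press: Green mould press fixed to the table, bed 310 x 140 x 30 mm. Origin: on the table under the spindle's axis; x along the bed to the mould. Spindle block 85 x 90 mm, top at 70 mm. A dark jaw (x = 50 to 70 mm at the start, 110 mm wide, top at 105 mm) moves 10 mm to +x per rad of clockwise turn and pushes the halves against a green stop. The handle can swing over the -x side, 0.9 rad each way.
- mould_near: White plaster mould half next to the jaw, 48 mm thick (x), 100 mm wide, 85 mm high, loose on the bed; origin: centre of its underside. The spindle takes about 0.45 N m (4 N at the wrench's grip) while the jaw runs in, for 1.3 to 1.9 rad (differs each time), until the halves are pressed together.
- mould_far: White plaster mould half next to the stop, same size, loose on the bed; origin: centre of its underside. Once the halves are pressed together the effort rises by 1 to 2 N m per rad of turn: well clamped at about 1.0 N m (9 N at the grip); the plaster crushes from about 1.4 N m.
- mat: Black rubber mat fixed to the table, 300 mm (x) by 160 mm (y), 4 mm thick, on which the wrench lies. Origin: centre of its underside.
- bowl: Bisque bowl, 130 mm wide, 70 mm high, a bystander. Origin: centre of its underside.
- mug: Pinkish mug, 84 mm wide, 90 mm high, a bystander. Origin: centre of its underside.
- glaze_jar: Amber glass jar, 80 mm wide, 100 mm high, a bystander. Origin: centre of its underside.
- beaker: Cream cup, 100 mm wide, 120 mm high, a bystander. Origin: centre of its underside.
- spatula: Spatula, 150 mm long, in the wooden tool tray (240 x 140 x 30 mm), a bystander. Origin: its underside.
- rib: Wooden shaping rib, 90 x 50 x 8 mm, in the tool tray, a bystander. Origin: centre of its underside.
Not all that is in view belongs to the job. What is shaped like the mould_near but red is not meant.

How it is judged:
On the way, in this order (a step that is already met when the one before it is completed fails the run):
1. the wrench's socket sits right down over the spindle (distance between socket_foot and spindle_foot below 0.006 m), for 0.2 s.
2. with the wrench on the spindle the halves are pressed together with more than 30 N (contact force between mould_near and mould_far above 30 N and distance between socket_foot and spindle_foot below 0.01 m), for 0.2 s.
At the end, for the whole second after the job is handed in: The mould halves stand upright and are still pressed together with more than 25 N, and the wrench lies flat and at rest on the mat: the middle of its grip within the mat (120 mm lengthwise, 70 mm across from the mat's centre), its handle within 0.5 rad of the mat's length, level within 0.12 rad (contact force between mould_near and mould_far above 25 N and angle between each of mould_near, mould_far's own z axis and vertical below 0.1 rad and x of wrench_grip in the frame of mat between -0.12 and 0.12 m and y of wrench_grip in the frame of mat between -0.07 and 0.07 m and angle between the x axis of wrench and the x axis of mat, either way round below 0.5 rad and height (world z) of wrench_grip below 0.046 m and angle between wrench's own z axis and vertical below 0.12 rad and linear speed of wrench below 0.02 m/s); the robot touches nothing.
It fails at once if the plaster is crushed: the halves are pressed together with more than 100 N (contact force between mould_near and mould_far above 100 N).
It fails at once if the wrench is dropped or rammed onto the mat (over 150 N) (contact force between wrench and mat above 150 N).
It fails at once if a pot or tool around the press is moved by more than 30 mm (distance of any of bowl, mug, glaze_jar, beaker, spatula, rib from where it was at the start of the episode above 0.03 m).
It also fails if it takes over 72 s, if anything falls off the work surface, if the arm or the gripper's body presses on something with over 40 N, if the wrist force passes 120 N, or if a joint passes its speed limit or range.

## Working session

There is one attempt and no reset: what is moved stays moved. The work goes in short steps, Python scripts to look and compute and a tool call to move; the robot and the scene stay as the last step left them, time stands still between calls to the robot, and variables do not carry over. Pictures are saved under pics/ and viewed, and the job is handed in when it is done.

Besides the shell and the picture viewer there is one more tool, called after "Call:" as name([rows], argument=value, ...), one row to a line, values as JSON. apply_moves: Moves the arm, as the interface text tells. Its arguments: {"type":"object","properties":{"commands":{"type":"array"},"hand":{"type":"number"},"force":{"type":"number"}},"required":["commands"]}

```bash
mkdir -p pics; ls
cat > h.py <<'E'
import numpy as np,cv2
from workcell import bot
from scipy.spatial.transform import Rotation as R
def snap(n,f):
    d=bot.get_image(n); cv2.imwrite('pics/'+f,d['img'][:,:,::-1]); np.save('pics/'+f+'.npy',d,allow_pickle=True); return d
def load(f): return np.load('pics/'+f+'.npy',allow_pickle=True).item()
def ray(d,u,v):
    W=np.array(d['world_to_cam']); 
    c=np.array([(u-d['cx'])/d['fx'],(v-d['cy'])/d['fy'],1]); o=-W[:3,:3].T@W[:3,3]; return o,W[:3,:3].T@c
def atz(d,u,v,z):
    o,r=ray(d,u,v); return o+r*(z-o[2])/r[2]
def proj(d,p):
    W=np.array(d['world_to_cam']); c=W[:3,:3]@np.array(p)+W[:3,3]; return [d['fx']*c[0]/c[2]+d['cx'],d['fy']*c[1]/c[2]+d['cy']]
E
python3 - <<'E'
from h import *
for n in('scene','top','wrist'):
    d=snap(n,n+'0.png'); print(n,d['fx'],d['cx'],d['cy'],-np.array(d['world_to_cam'])[:3,:3].T@np.array(d['world_to_cam'])[:3,3])
s=bot.state(); print(s); print(R.from_rotvec(s['tcp_rot']).as_matrix())
E
```

```text
pics
scene 413.012690790404 275.39503876505046 213.93454960689334 [ 1.53209043 -0.13331028  0.99132761]
top 433.78999469417516 283.56189211539095 207.14393700229414 [ 0.47580604 -0.00568673  1.39984383]
wrist 325.19226210127806 279.45452215928754 208.15370366181668 [ 0.31122942 -0.57394144  0.37357492]
{'clock': 0.15, 'q': array([-1.26655845e+00,  1.24392906e-01,  1.65138570e+00, -3.80930040e-06,
        1.36747979e+00, -8.26010835e-02]), 'qd': array([-0.00022651, -0.00161608, -0.00173301,  0.0010061 ,  0.00043272,
       -0.00118083]), 'tau': array([ 5.77378669e-04, -4.24224794e+01, -3.66014779e+01, -4.99978000e-06,
        4.63031916e-03, -1.49910403e-05]), 'tcp_pos': array([ 0.24504825, -0.60152182,  0.23029604]), 'tcp_rot': array([ 2.00991901,  0.3954127 , -2.01030394]), 'contact_force': array([0.03187011, 0.46856892, 0.40007868]), 'moment': array([ 0.0395788 , -0.00750943,  0.0138289 ]), 'gripper_width': 0.08583780608068735}
[[-5.02560555e-04  3.77263145e-01 -9.26105970e-01]
 [ 1.58812973e-03 -9.26104618e-01 -3.77263456e-01]
 [-9.99998613e-01 -1.66037416e-03 -1.33719167e-04]]
```

View pics/top0.png

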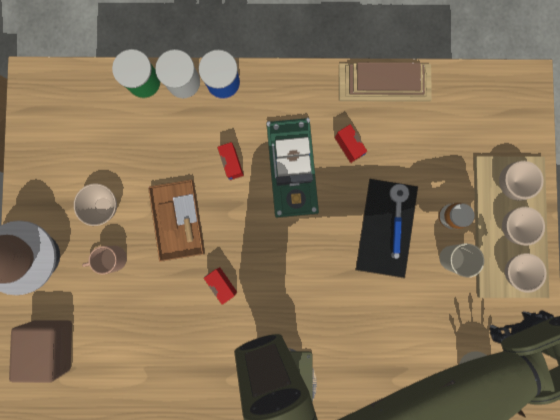

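View pics/scene0.png

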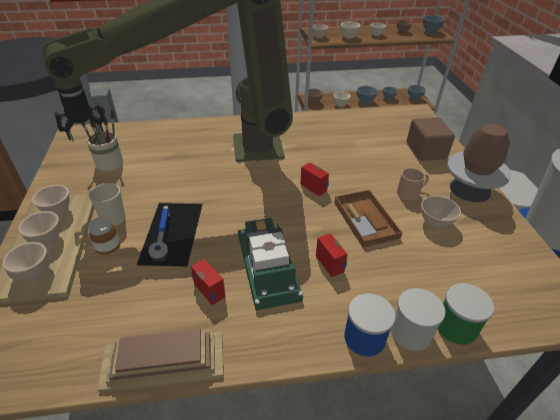

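View pics/wrist0.png

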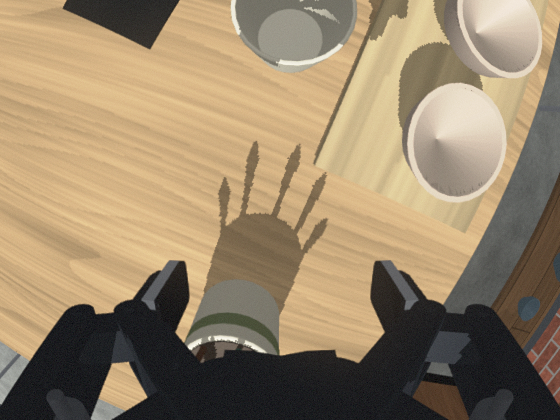

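The top view shows the press at about (292,165) with its spindle at (296,198), and the wrench on the mat with its head at (400,193) and grip at (397,240). The red blocks at (230,160), (350,143) and (220,286) are decoys; the white halves at (293,155) inside the press are the mould. Next I'll look at enlarged crops.

Run:
```python
from h import *
d=load('top0.png'); im=d['img'][:,:,::-1]
cv2.imwrite('pics/c1.png',np.hstack([cv2.resize(im[110:225,258:328],None,fx=5,fy=5,interpolation=cv2.INTER_CUBIC),cv2.resize(im[170:285,350:425],None,fx=5,fy=5,interpolation=cv2.INTER_CUBIC)]))
```

```text
(no output)
```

View pics/c1.png

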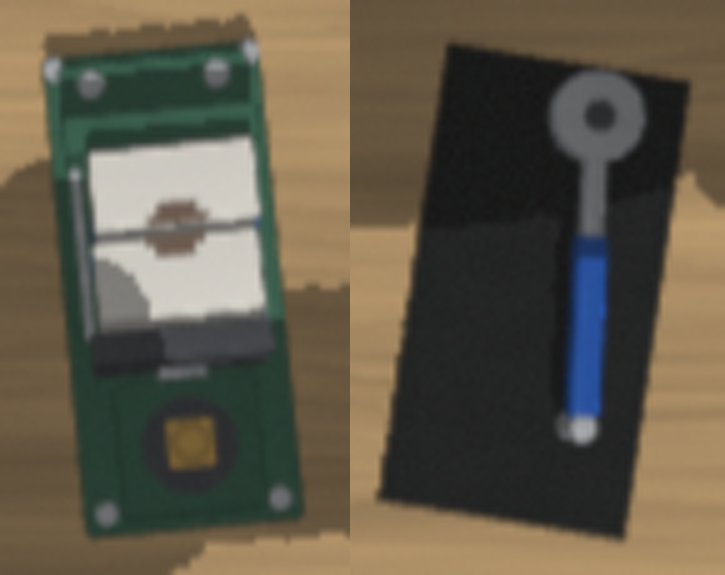

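Run:
```python
from h import *
d=load('top0.png')
L=lambda X,Y,z: atz(d,258+X/5-.4,110+Y/5-.4,z)
Q=lambda X,Y,z: atz(d,350+(X-350)/5-.4,170+Y/5-.4,z)
print('spindle',L(191,443,.088),'flange',L(190,446,.075))
a=L(107,515,.03);b=L(280,497,.03); print('bolts',a,b,np.degrees(np.arctan2(*(a-b)[[0,1]])),(b-a))
a=L(90,535,.03);b=L(302,515,.03);print(a,b,np.linalg.norm(a-b),np.arctan2(-(a-b)[0],(a-b)[1])); 
a=L(168,422,.088);b=L(212,417,.088);c=L(217,465,.088);e=L(172,470,.088)
for p,q in((a,b),(e,c)): print('sq',(p-q),np.arctan2((q-p)[0],(p-q)[1]))
for p,q in((e,a),(c,b)): print('sq',(q-p),np.arctan2((q-p)[1],(q-p)[0]))
h=Q(597,116,.042); f=Q(582,430,.042); g1=Q(590,240,.043); g2=Q(585,412,.043)
print('head',h,'end',f,np.linalg.norm(h-f),g1,g2); v=h-f; print('yaw',np.arctan2(v[1],v[0]))
v=g1-g2; print('yaw grip',np.arctan2(v[1],v[0]))
m=[Q(448,45,.004),Q(690,82,.004),Q(623,538,.004),Q(380,500,.004)]
print('mat',m,np.mean(m,0)); v=m[0]-m[3];print(np.arctan2(v[1],v[0]))
for n,p in dict(jawtop=L(183,340,.105)).items(): print(n,p)
```

```text
spindle [ 0.5827784  -0.04707718  0.088     ] flange [ 0.58199197 -0.04687877  0.075     ]
bolts [0.54161911 0.00410117 0.03      ] [ 0.553476   -0.10530375  0.03      ] -6.185354645695709 [ 0.01185688 -0.10940493  0.        ]
[0.52892377 0.0147838  0.03      ] [ 0.54213245 -0.11921836  0.03      ] 0.1346515780612694 0.09825329666879788
sq [-0.00316267  0.0267108   0.        ] 0.11785534520275617
sq [-0.0031548   0.02728211  0.        ] 0.11512493533889838
sq [0.02919853 0.00251071 0.        ] 0.08577661190983524
sq [0.0292064  0.00308202 0.        ] 0.10513652076373085
head [ 0.60495642 -0.37311398  0.042     ] end [ 0.40835603 -0.36136484  0.042     ] 0.19695115028861462 [ 0.52686394 -0.36750739  0.043     ] [ 0.41957958 -0.36310574  0.043     ]
yaw -0.059690527080008736
yaw grip -0.04100481746755326
mat [array([ 0.654326  , -0.28734464,  0.004     ]), array([ 0.63092852, -0.44392838,  0.004     ]), array([ 0.33787866, -0.39674132,  0.004     ]), array([ 0.36142546, -0.24149065,  0.004     ])] [ 0.49613966 -0.34237625  0.004     ]
-0.15529097034438166
jawtop [ 0.64342776 -0.04159372  0.105     ]
```

Call:
apply_moves([
  {"x": -1},
  {"x": -1},
  {"spin": 1},
  {"spin": 1},
  {"spin": 1},
  {"spin": 1},
  {"spin": 1},
  {},
], hand=0, force=100)

```text
schema error: expected keys x, y, z, spin
```

```bash
cat >> h.py <<'E'
def to(p,yaw=None):
    s=bot.state(); M=R.from_rotvec(s['tcp_rot']).as_matrix(); t=M.T@(np.array(p)-s['tcp_pos'])
    y=np.arctan2(M[1,2],M[0,2]); print('clk',s['clock'],'tcp',s['tcp_pos'].round(4),'zyaw',round(y,4),'tilt',M[:,0].round(4),'F',s['contact_force'].round(2),'M',s['moment'].round(3),'w',round(s['gripper_width'],4),'q6',s['q'][5].round(2))
    print('units xyz',(t/.025).round(2), 'spin', None if yaw is None else round(np.degrees(((y-yaw+np.pi)%(2*np.pi))-np.pi)/5,2))
E
python3 - <<'E'
from h import *
to([.49,-.367,.15],np.pi-.05)
E
```

```text
clk 0.15 tcp [ 0.245  -0.6015  0.2303] zyaw -2.7548 tilt [-5.0e-04  1.6e-03 -1.0e+00] F [0.03 0.47 0.4 ] M [ 0.04  -0.008  0.014] w 0.0858 q6 -0.08
units xyz [  3.22  -4.99 -12.61] spin 5.01
```

Call:
apply_moves([
  {"x": -1,"y": 0,"z": 0,"spin": 0},
  {"x": -1,"y": 0,"z": 0,"spin": 0},
  {"x": 0,"y": 0,"z": 0,"spin": 1},
  {"x": 0,"y": 0,"z": 0,"spin": 1},
  {"x": 0,"y": 0,"z": 0,"spin": 1},
  {"x": 0,"y": 0,"z": 0,"spin": 1},
  {"x": 0,"y": 0,"z": 0,"spin": 1},
  {"x": 0,"y": 0,"z": 0,"spin": 0},
], hand=0, force=100)

```text
clock: 0.82
tcp_pos: [0.2451, -0.6018, 0.2808]
tcp_rot: [-2.195, 0.055, 2.196]
contact_force: [-0.0, 0.7, 0.1]
gripper_width: 0.0856
```

Run:
```python
from h import *
to([.49,-.367,.15],np.pi-.05)
```

```text
clk 0.8167 tcp [ 0.2451 -0.6018  0.2808] zyaw 3.0907 tilt [-3.e-04  8.e-04 -1.e+00] F [-0.02  0.67  0.08] M [ 0.025  0.026 -0.038] w 0.0856 q6 0.36
units xyz [ 5.24 -9.87 -9.31] spin -0.01
```

Call:
apply_moves([
  {"x": 0,"y": -1,"z": -0.9,"spin": 0},
  {"x": 0,"y": -1,"z": -0.9,"spin": 0},
  {"x": 0,"y": -1,"z": -0.9,"spin": 0},
  {"x": 0,"y": -1,"z": -0.9,"spin": 0},
  {"x": 0,"y": -1,"z": -0.9,"spin": 0},
  {"x": 0,"y": -1,"z": -0.9,"spin": 0},
  {"x": 0,"y": -1,"z": -0.9,"spin": 0},
  {"x": 0,"y": -1,"z": -1,"spin": 0},
])

```text
clock: 1.48
tcp_pos: [0.438, -0.4099, 0.2812]
tcp_rot: [-2.197, 0.052, 2.198]
contact_force: [0.8, -1.3, 0.0]
gripper_width: 0.0857
```

Call:
apply_moves([
  {"x": 0.5,"y": -1,"z": -1,"spin": 0},
  {"x": 0.6,"y": -0.87,"z": -1,"spin": 0},
  {"x": 1,"y": 0,"z": 0,"spin": 0},
  {"x": 1,"y": 0,"z": 0,"spin": 0},
  {"x": 1,"y": 0,"z": 0,"spin": 0},
  {"x": 0,"y": 0,"z": 0,"spin": 0},
  {"x": 0,"y": 0,"z": 0,"spin": 0},
  {"x": 0,"y": 0,"z": 0,"spin": 0},
])

```text
clock: 2.15
tcp_pos: [0.4901, -0.3676, 0.1803]
tcp_rot: [-2.199, 0.055, 2.196]
contact_force: [-0.4, -0.6, 0.7]
gripper_width: 0.0853
```

Run:
```python
from h import *
to([.49,-.367,.015],np.pi-.05)
snap('wrist','w1.png')
```

```text
clk 2.15 tcp [ 0.4901 -0.3676  0.1803] zyaw 3.0927 tilt [ 0.0013 -0.0012 -1.    ] F [-0.44 -0.59  0.7 ] M [-0.028 -0.004  0.021] w 0.0853 q6 0.89
units xyz [ 6.61 -0.03  0.01] spin 0.01
```

View pics/w1.png

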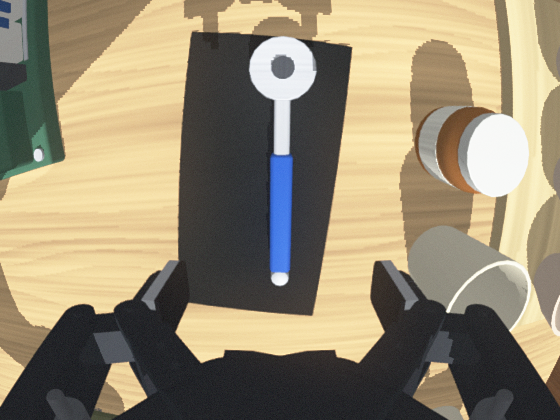

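The wrench stands almost upright in the wrist view, head at (283,68), foot at (280,279). I'll refine its pose with the fisheye model.

```bash
cat >> h.py <<'E'
def fray(d,u,v):
    W=np.array(d['world_to_cam']); a=np.array([u-d['cx'],v-d['cy']]); r=np.hypot(*a); th=r/d['fx']
    c=np.r_[np.sin(th)*a/max(r,1e-9),np.cos(th)]; return -W[:3,:3].T@W[:3,3],W[:3,:3].T@c
def fatz(d,u,v,z):
    o,r=fray(d,u,v); return o+r*(z-o[2])/r[2]
def fproj(d,p):
    W=np.array(d['world_to_cam']); c=W[:3,:3]@np.array(p)+W[:3,3]; h=np.hypot(c[0],c[1]); th=np.arctan2(h,c[2]); return [d['cx']+d['fx']*th*c[0]/h,d['cy']+d['fx']*th*c[1]/h]
E
python3 - <<'E'
from h import *
d=load('w1.png')
h=fatz(d,283,68,.042);f=fatz(d,280,279,.042);g1=fatz(d,282,156,.043);g2=fatz(d,280,273,.043)
print(h,f,g1,g2); v=h-f; print(np.linalg.norm(v),np.arctan2(v[1],v[0])); v=g1-g2; print(np.arctan2(v[1],v[0]))
E
```

```text
[ 0.60244242 -0.37550192  0.042     ] [ 0.40633411 -0.36376795  0.042     ] [ 0.52595092 -0.37108524  0.043     ] [ 0.41355849 -0.36410151  0.043     ]
0.19645903975591936 -0.05976289146046789
-0.06205729143761314
```

Call:
apply_moves([
  {"x": 1,"y": 0,"z": 0,"spin": 0.12},
  {"x": 1,"y": 0,"z": 0,"spin": 0},
  {"x": 1,"y": 0,"z": 0,"spin": 0},
  {"x": 1,"y": 0,"z": 0,"spin": 0},
  {"x": 1,"y": 0.04,"z": 0.05,"spin": 0},
  {"x": 0.9,"y": 0,"z": 0,"spin": 0},
  {"x": 0.6,"y": 0,"z": 0,"spin": 0},
  {"x": 0,"y": 0,"z": 0,"spin": 0},
])

```text
clock: 2.87
tcp_pos: [0.4872, -0.3674, 0.0144]
tcp_rot: [-2.187, 0.063, 2.193]
contact_force: [-1.2, 0.3, -1.1]
gripper_width: 0.0855
```

Call:
apply_moves([
  {"x": 0,"y": 0,"z": 0,"spin": 0},
  {"x": 0,"y": 0,"z": 0,"spin": 0},
  {"x": 0,"y": 0,"z": 0,"spin": 0},
  {"x": 0,"y": 0,"z": 0,"spin": 0},
  {"x": 0,"y": 0,"z": 0,"spin": 0},
  {"x": 0,"y": 0,"z": 0,"spin": 0},
  {"x": 0,"y": 0,"z": 0,"spin": 0},
  {"x": 0,"y": 0,"z": 0,"spin": 0},
], hand=255, force=100)

```text
clock: 3.53
tcp_pos: [0.489, -0.3688, 0.0179]
tcp_rot: [-2.193, 0.067, 2.19]
contact_force: [-1.0, -1.1, 6.2]
gripper_width: 0.0185
```

Run:
```python
from h import *
to([.49,-.367,.015],np.pi-.06)
snap('wrist','w2.png')
```

```text
clk 3.5333 tcp [ 0.489  -0.3688  0.0179] zyaw 3.0817 tilt [ 0.0015 -0.0017 -1.    ] F [-0.96 -1.13  6.23] M [0.065 0.198 0.024] w 0.0185 q6 0.9
units xyz [ 0.11 -0.07 -0.04] spin 0.0
```

View pics/w2.png

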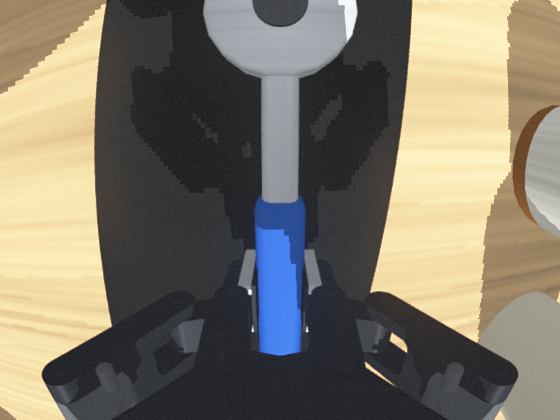

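Gripped (18.5 mm opening). Lifting it to see the socket.

Call:
apply_moves([
  {"x": -0.4,"y": 0,"z": 0,"spin": 0},
  {"x": -0.6,"y": 0,"z": 0,"spin": 0},
  {"x": -1,"y": 0,"z": 0,"spin": 0},
  {"x": -1,"y": 0,"z": 0,"spin": 0},
  {"x": -1,"y": 0,"z": 0,"spin": 0},
  {"x": -1,"y": 0,"z": 0,"spin": 0},
  {"x": -1,"y": 0,"z": 0,"spin": 0},
  {"x": -1,"y": 0,"z": 0,"spin": 0},
])

```text
clock: 4.25
tcp_pos: [0.4873, -0.3669, 0.1912]
tcp_rot: [-2.187, 0.063, 2.193]
contact_force: [0.3, -0.6, -4.8]
gripper_width: 0.0185
```

Call:
apply_moves([
  {"x": -1,"y": -1,"z": 0,"spin": 0},
  {"x": -1,"y": -1,"z": 0,"spin": 0},
  {"x": -1,"y": -1,"z": 0,"spin": 0},
  {"x": -1,"y": -1,"z": 0,"spin": 0},
  {"x": 0,"y": -1,"z": 0,"spin": 0},
  {"x": 0,"y": -1,"z": 0,"spin": 0},
  {"x": 0,"y": 0,"z": 0,"spin": 0},
  {"x": 0,"y": 0,"z": 0,"spin": 0},
])

```text
clock: 4.92
tcp_pos: [0.4966, -0.2168, 0.2903]
tcp_rot: [-2.19, 0.062, 2.194]
contact_force: [-0.3, -0.5, -4.1]
gripper_width: 0.0182
```

Run:
```python
from h import *
to([.5825-.115,-.047+.115*.06,.3],np.pi-.06)
d=snap('scene','s3.png'); snap('wrist','w3.png')
p=proj(d,[.6,-.22,.27]);print(p)
u,v=map(int,p); cv2.imwrite('pics/c3.png',cv2.resize(d['img'][max(0,v-50):v+50,max(0,u-60):u+60,::-1],None,fx=6,fy=6,interpolation=cv2.INTER_CUBIC))
```

```text
clk 4.9167 tcp [ 0.4966 -0.2168  0.2903] zyaw 3.0839 tilt [-2.e-03  8.e-04 -1.e+00] F [-0.3  -0.46 -4.14] M [-0.001  0.129  0.041] w 0.0182 q6 1.12
units xyz [-0.38 -6.99  1.57] spin 0.03
[np.float64(198.76740621061427), np.float64(186.44136457198138)]
```

View pics/c3.png

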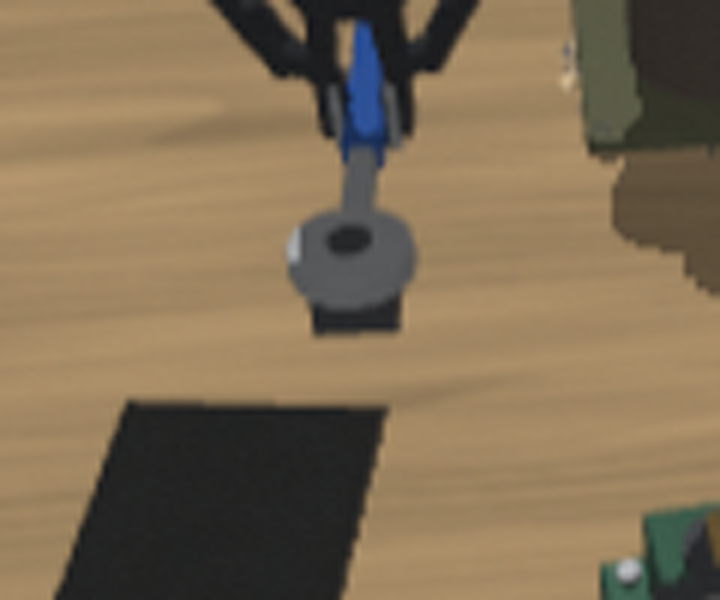

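View pics/w3.png

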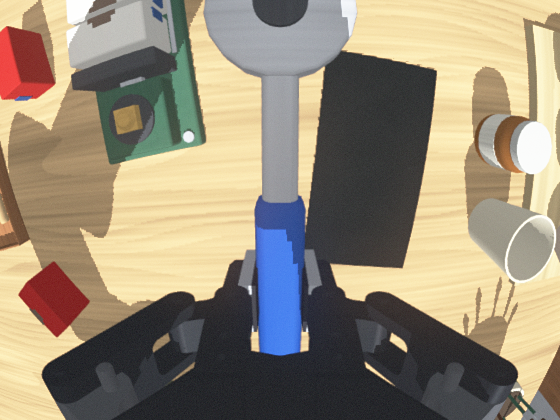

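The socket's bottom edge runs from (315,333) to (400,328) in the crop, one face only, so the socket looks nearly square to the handle. Quantifying this.

```bash
python3 - <<'E'
from h import *
d=load('s3.png'); q=lambda X,Y,z: atz(d,138+X/6-.4,136+Y/6-.4,z)
for z in(.275,.28):
  a=q(314,334,z);b=q(401,329,z);print(a,b,np.linalg.norm(a-b),'edge normal yaw',np.arctan2(-(b-a)[0],(b-a)[1]))
print('head',q(352,258,.317), q(363,80,.315))
w=load('w3.png')
h=fatz(w,280,2,.317);print('wrist head',h)
print('spindle',[fatz(w,129,121,.088)])
E
python3 - <<'E'
import sys; sys.path.insert(0,'.')
import os; os.chdir('.')
from h import *
w=load('w3.png'); cv2.imwrite('pics/c3b.png',np.hstack([cv2.resize(w['img'][80:170,90:210,::-1],None,fx=5,fy=5,interpolation=cv2.INTER_CUBIC)]))
E
```

```text
[ 0.62502855 -0.24336367  0.275     ] [ 0.62624559 -0.20386618  0.275     ] 0.03951623562359633 edge normal yaw -0.030803401500570867
[ 0.63135988 -0.24259549  0.28      ] [ 0.63256843 -0.2033737   0.28      ] 0.03924041046269943 edge normal yaw -0.030803401500571613
head [ 0.62571619 -0.22112907  0.317     ] [ 0.47808146 -0.21721963  0.315     ]
wrist head [ 0.61007161 -0.2237775   0.317     ]
spindle [array([ 0.57798134, -0.05153744,  0.088     ])]
```

View pics/c3b.png

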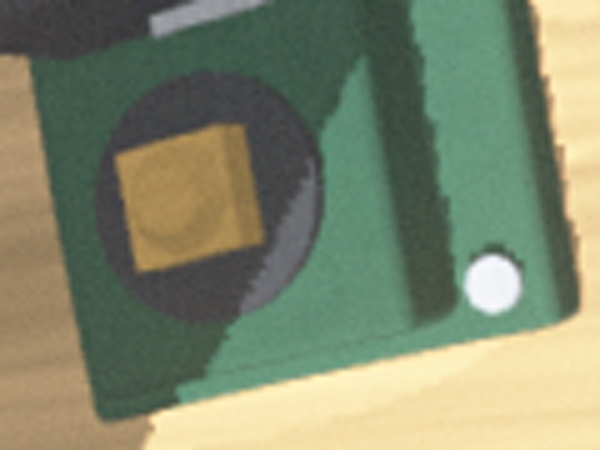

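Run:
```python
from h import *
w=load('w3.png'); q=lambda X,Y,z: fatz(w,90+X/5-.4,80+Y/5-.4,z)
C=[q(115,155,.088),q(226,125,.088),q(245,243,.088),q(137,272,.088)]
print('top',np.mean(C,0),'flange',q(209,196,.075))
for a,b in((3,0),(2,1)):
  v=C[b]-C[a];print(np.linalg.norm(v),np.arctan2(v[1],v[0]))
for a,b in((1,0),(2,3)):
  v=C[b]-C[a];print(np.linalg.norm(v),np.arctan2(-v[0],v[1]))
a=q(100,420,.03);b=q(570,320,.03);v=a-b;print('press edge',v,np.arctan2(-v[0],v[1]))
print(fatz(w,280,20,.314), fatz(w,280,2,.314),'scene head',atz(load('s3.png'),138+349/6-.4,136+241/6-.4,.314))
```

```text
top [ 0.58051026 -0.04719099  0.088     ] flange [ 0.5804973  -0.04863285  0.075     ]
0.027982075269646293 0.10040293685603531
0.02737129743576863 0.07592707710920159
0.029762785831107638 0.08215908277069323
0.029088063055237954 0.10301632297360942
press edge [-1.30133312e-02  1.38978909e-01 -5.55111512e-17] 0.0933630750792453
[ 0.6038313 -0.2234211  0.314    ] [ 0.61114907 -0.22384228  0.314     ] scene head [ 0.6087058  -0.22297081  0.314     ]
```

Call:
apply_moves([
  {"x": 0,"y": -0.5,"z": 0,"spin": -1},
  {"x": 0,"y": -0.8,"z": 0,"spin": -0.77},
  {"x": 0,"y": -1,"z": 0.1,"spin": 0},
  {"x": 0,"y": -1,"z": 0.1,"spin": 0},
  {"x": 0,"y": -1,"z": 0.1,"spin": 0},
  {"x": 0,"y": -1,"z": 0.1,"spin": 0},
  {"x": 0,"y": -0.8,"z": 0.1,"spin": 0},
  {"x": 0,"y": -0.3,"z": 0,"spin": 0},
])

```text
clock: 5.68
tcp_pos: [0.4723, -0.0588, 0.2907]
tcp_rot: [2.172, 0.105, -2.175]
contact_force: [-0.1, -0.1, -4.3]
gripper_width: 0.0182
```

Call:
apply_moves([
  {"x": 1,"y": 0,"z": 0,"spin": 0},
  {"x": 1,"y": 0,"z": 0,"spin": 0},
  {"x": 1,"y": 0,"z": 0,"spin": 0},
  {"x": 1,"y": 0,"z": 0,"spin": 0},
  {"x": 1,"y": 0,"z": 0,"spin": 0},
  {"x": 0.6,"y": 0,"z": 0,"spin": 0},
  {"x": 0,"y": 0,"z": 0,"spin": 0},
  {"x": 0,"y": 0,"z": 0,"spin": 0},
])

```text
clock: 6.35
tcp_pos: [0.4724, -0.0607, 0.1502]
tcp_rot: [2.171, 0.102, -2.177]
contact_force: [0.1, -0.6, -4.0]
gripper_width: 0.0184
```

Run:
```python
from h import *
to([.468,-.0586,.089],np.pi+.097)
t=snap('top','t4.png'); d=snap('scene','s4.png'); snap('wrist','w4.png')
u,v=map(int,proj(d,[.58,-.047,.11])); print(u,v)
a=cv2.resize(d['img'][v-45:v+45,u-45:u+45,::-1],None,fx=6,fy=6,interpolation=cv2.INTER_CUBIC)
b=cv2.resize(t['img'][170:230,276:316,::-1],None,fx=9,fy=9,interpolation=cv2.INTER_CUBIC)[:540]
u,v=proj(t,[.58,-.047,.15]);print(u,v)
cv2.imwrite('pics/c4.png',a);cv2.imwrite('pics/c4t.png',b)
```

```text
clk 6.35 tcp [ 0.4724 -0.0607  0.1502] zyaw -3.0484 tilt [-2.8e-03  4.0e-04 -1.0e+00] F [ 0.1  -0.6  -3.97] M [-0.07   0.102 -0.006] w 0.0184 q6 1.24
units xyz [ 2.45 -0.1   0.16] spin -0.04
260 218
296.45172528049 197.41743222977686
```

View pics/c4.png

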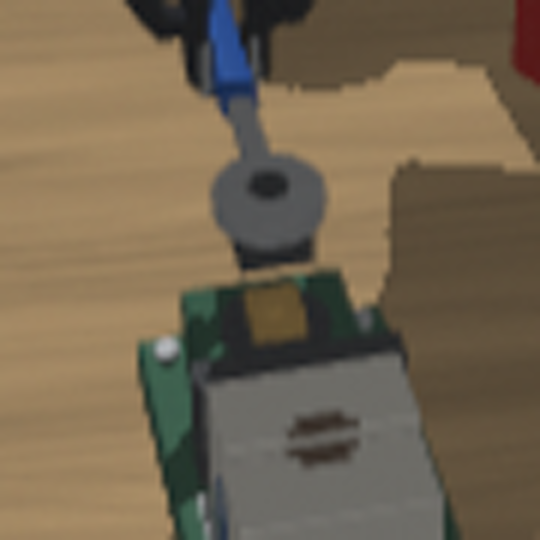

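View pics/c4t.png

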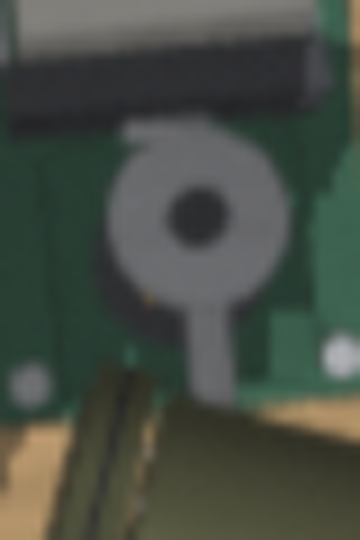

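View pics/w4.png

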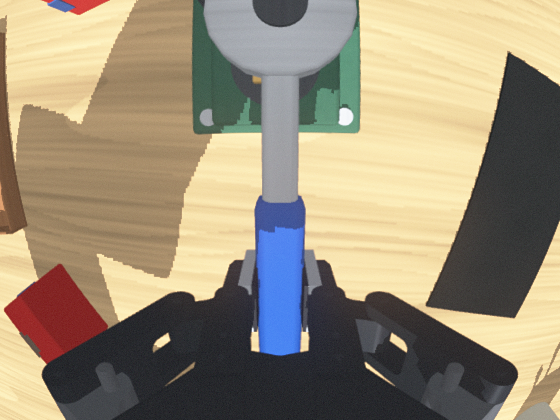

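Run:
```python
from h import *
t=load('t4.png')
for X,Y in((197,216),(198,214)): print(atz(t,276+X/9-.45,170+Y/9-.45,.174))
d=load('s4.png'); q=lambda X,Y,z: atz(d,215+X/6-.4,173+Y/6-.4,z)
print('scene hole',q(268,185,.174)); print('sp top',[q(X,Y,.088).round(4) for X,Y in((245,289),(302,282),(308,336),(253,344))],np.mean([q(X,Y,.088) for X,Y in((245,289),(302,282),(308,336),(253,344))],0))
a=q(242,269,.136);b=q(314,262,.136);print(a,b,np.arctan2(-(b-a)[0],(b-a)[1]),np.linalg.norm(a-b))
```

```text
[ 0.58901764 -0.04898328  0.174     ]
[ 0.5896518  -0.04929723  0.174     ]
scene hole [ 0.58228028 -0.04925684  0.174     ]
sp top [array([ 0.5656, -0.0614,  0.088 ]), array([ 0.564 , -0.0306,  0.088 ]), array([ 0.6056, -0.0322,  0.088 ]), array([ 0.608 , -0.0614,  0.088 ])] [ 0.58580862 -0.0464272   0.088     ]
[ 0.60192479 -0.06533276  0.136     ] [ 0.60122289 -0.02827912  0.136     ] 0.018940720740722658 0.03706029251683955
```

Call:
apply_moves([
  {"x": 0.4,"y": -0.1,"z": 0.2,"spin": -0.04},
  {"x": 0.4,"y": 0,"z": 0,"spin": 0},
  {"x": 0.4,"y": 0,"z": 0,"spin": 0},
  {"x": 0.3,"y": 0,"z": 0,"spin": 0},
  {"x": 0.15,"y": 0,"z": 0,"spin": 0},
  {"x": 0.15,"y": 0,"z": 0,"spin": 0},
  {"x": 0.1,"y": 0,"z": 0,"spin": 0},
  {"x": 0.1,"y": 0,"z": 0,"spin": 0},
])

```text
clock: 7.17
tcp_pos: [0.468, -0.058, 0.1012]
tcp_rot: [2.171, 0.106, -2.171]
contact_force: [-0.1, 0.2, -4.4]
gripper_width: 0.0181
```

Run:
```python
from h import *
to([.467,-.0585,.089],np.pi+.097)
```

```text
clk 7.1667 tcp [ 0.468  -0.058   0.1012] zyaw -3.0436 tilt [ 3.e-04 -1.e-04 -1.e+00] F [-0.1   0.17 -4.38] M [-0.021  0.107  0.006] w 0.0181 q6 1.24
units xyz [0.49 0.01 0.04] spin 0.01
```

Call:
apply_moves([
  {"x": 0.1,"y": 0,"z": 0,"spin": 0},
  {"x": 0.1,"y": 0,"z": 0,"spin": 0},
  {"x": 0.1,"y": 0,"z": 0,"spin": 0},
  {"x": 0.1,"y": 0,"z": 0,"spin": 0},
  {"x": 0.1,"y": 0,"z": 0,"spin": 0},
  {"x": 0,"y": 0,"z": 0,"spin": 0},
  {"x": 0,"y": 0,"z": 0,"spin": 0},
  {"x": 0,"y": 0,"z": 0,"spin": 0},
])

```text
clock: 7.83
tcp_pos: [0.468, -0.058, 0.0891]
tcp_rot: [2.172, 0.106, -2.171]
contact_force: [-0.1, -0.1, -2.3]
gripper_width: 0.0185
```

Run:
```python
from h import *
to([.467,-.0585,.089],np.pi+.097)
```

```text
clk 7.8333 tcp [ 0.468  -0.058   0.0891] zyaw -3.0437 tilt [ 4.e-04 -1.e-04 -1.e+00] F [-0.11 -0.14 -2.27] M [-0.053  0.065  0.036] w 0.0185 q6 1.24
units xyz [0.   0.01 0.04] spin 0.01
```

Call:
apply_moves([
  {"x": 0.1,"y": 0,"z": 0,"spin": 0},
  {"x": 0,"y": 0,"z": 0,"spin": 0},
  {"x": 0,"y": 0,"z": 0,"spin": 0},
  {"x": 0,"y": 0,"z": 0,"spin": 0},
  {"x": 0,"y": 0,"z": 0,"spin": 0},
  {"x": 0,"y": 0,"z": 0,"spin": 0},
  {"x": 0,"y": 0,"z": 0,"spin": 0},
  {"x": 0,"y": 0,"z": 0,"spin": 0},
])

```text
clock: 8.5
tcp_pos: [0.4679, -0.0582, 0.0875]
tcp_rot: [2.171, 0.106, -2.171]
contact_force: [-6.9, -0.6, 5.7]
gripper_width: 0.0185
```

Run:
```python
from h import *
to([.467,-.0585,.089],np.pi+.097)
d=snap('scene','s5.png')
cv2.imwrite('pics/c5.png',cv2.resize(d['img'][173:263,215:305,::-1],None,fx=6,fy=6,interpolation=cv2.INTER_CUBIC))
```

```text
clk 8.5 tcp [ 0.4679 -0.0582  0.0875] zyaw -3.0434 tilt [-1.e-04 -4.e-04 -1.e+00] F [-6.92 -0.64  5.73] M [0.09  0.499 0.093] w 0.0185 q6 1.24
units xyz [-0.06  0.01  0.04] spin 0.01
```

View pics/c5.png

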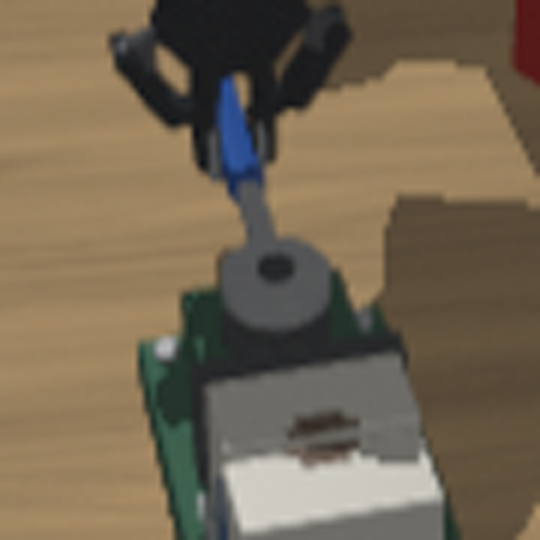

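Call:
apply_moves([
  {"x": -0.05,"y": 0.4,"z": -0.02,"spin": -1},
  {"x": 0,"y": 0.4,"z": -0.02,"spin": -1},
  {"x": 0,"y": 0.4,"z": -0.02,"spin": -1},
  {"x": 0,"y": 0.4,"z": -0.02,"spin": -1},
  {"x": 0,"y": 0.4,"z": -0.02,"spin": -1},
  {"x": 0,"y": 0.4,"z": -0.02,"spin": -1},
  {"x": 0,"y": 0.4,"z": -0.02,"spin": -1},
  {"x": 0,"y": 0,"z": 0,"spin": 0},
])

```text
clock: 9.22
tcp_pos: [0.4955, -0.1235, 0.0885]
tcp_rot: [1.805, 0.67, -1.809]
contact_force: [-7.2, -3.7, 3.2]
gripper_width: 0.018
```

```bash
cat >> h.py <<'E'
S=np.array([.5815,-.0468])
def chk():
    s=bot.state(); M=R.from_rotvec(s['tcp_rot']).as_matrix(); psi=(np.arctan2(M[1,2],M[0,2])+np.pi+np.pi)%(2*np.pi)-np.pi
    v=s['tcp_pos'][:2]-S; hd=np.arctan2(-v[1],-v[0]); F=np.array(s['contact_force']); 
    Ft=M.T@F; m=M.T@np.array(s['moment'])
    print('clk',round(s['clock'],2),'psi',psi.round(3),'dir to S',hd.round(3),'L',np.linalg.norm(v).round(4),'z',s['tcp_pos'][2].round(4),'Ftool',Ft.round(2),'Mtool',m.round(3),'T about spindle',round(Ft[1]*.114,3),'F+M',round(Ft[1]*.114-m[0],3),round(Ft[1]*.114+m[0],3))
E
python3 -c "
from h import *
chk()"
```

```text
clk 9.22 psi 0.712 dir to S 0.728 L 0.1152 z 0.0885 Ftool [-3.19 -1.92  7.86] Mtool [-0.186 -0.863 -0.356] T about spindle -0.219 F+M -0.033 -0.405
```

Call:
apply_moves([
  {"x": 0,"y": 0.4,"z": 0.06,"spin": -1},
  {"x": 0,"y": 0.4,"z": 0,"spin": -1},
  {"x": 0,"y": 0.2,"z": 0,"spin": -0.5},
  {"x": 0,"y": 0,"z": 0,"spin": 0},
  {"x": 0,"y": -0.4,"z": -0.02,"spin": 1},
  {"x": 0,"y": -0.4,"z": -0.02,"spin": 1},
  {"x": 0,"y": -0.4,"z": -0.02,"spin": 1},
  {"x": 0,"y": -0.4,"z": -0.02,"spin": 1},
])

```text
clock: 9.88
tcp_pos: [0.4849, -0.1107, 0.0882]
tcp_rot: [1.898, 0.557, -1.895]
contact_force: [-1.9, 1.6, -0.2]
gripper_width: 0.0186
```

```bash
python3 -c "
from h import *
chk()"
```

```text
clk 9.88 psi 0.572 dir to S 0.584 L 0.1159 z 0.0882 Ftool [ 0.23 -2.4   0.77] Mtool [-0.277  0.193 -0.351] T about spindle -0.274 F+M 0.004 -0.551
```

Call:
apply_moves([
  {"x": 0,"y": -0.4,"z": -0.02,"spin": 1},
  {"x": 0,"y": -0.4,"z": -0.02,"spin": 1},
  {"x": 0,"y": -0.4,"z": -0.02,"spin": 1},
  {"x": 0,"y": -0.4,"z": -0.02,"spin": 1},
  {"x": 0,"y": -0.4,"z": -0.02,"spin": 1},
  {"x": 0,"y": -0.4,"z": -0.02,"spin": 1},
  {"x": 0,"y": -0.4,"z": -0.02,"spin": 1},
  {"x": 0,"y": -0.4,"z": -0.02,"spin": 1},
])

```text
clock: 10.55
tcp_pos: [0.4671, -0.0342, 0.0882]
tcp_rot: [-2.159, 0.136, 2.157]
contact_force: [-3.6, -0.3, 2.2]
gripper_width: 0.0183
```

```bash
python3 -c "
from h import *
chk()"
```

```text
clk 10.55 psi -0.124 dir to S -0.11 L 0.1151 z 0.0882 Ftool [-2.22  0.76  3.51] Mtool [-0.393 -0.192  0.11 ] T about spindle 0.086 F+M 0.479 -0.307
```

Call:
apply_moves([
  {"x": 0,"y": -0.4,"z": -0.01,"spin": 1},
  {"x": 0,"y": -0.4,"z": 0.02,"spin": 1},
  {"x": 0,"y": -0.4,"z": -0.02,"spin": 1},
  {"x": 0,"y": -0.4,"z": -0.02,"spin": 1},
  {"x": 0,"y": -0.2,"z": -0.01,"spin": 0.5},
  {"x": 0,"y": -0.1,"z": 0,"spin": 0.25},
  {"x": 0,"y": -0.1,"z": 0,"spin": 0.25},
  {"x": 0,"y": -0.1,"z": 0,"spin": 0.25},
])

```text
clock: 11.22
tcp_pos: [0.4847, 0.0147, 0.0882]
tcp_rot: [-1.895, 0.565, 1.891]
contact_force: [-2.6, -2.0, 0.9]
gripper_width: 0.0181
```

```bash
python3 -c "
from h import *
chk()
d=snap('top','t6.png');cv2.imwrite('pics/c6.png',cv2.resize(d['img'][105:225,250:340,::-1],None,fx=5,fy=5,interpolation=cv2.INTER_CUBIC))"
```

```text
clk 11.22 psi -0.579 dir to S -0.566 L 0.1147 z 0.0882 Ftool [-0.91  3.12  1.09] Mtool [-0.363  0.088  0.15 ] T about spindle 0.356 F+M 0.72 -0.007
```

View pics/c6.png

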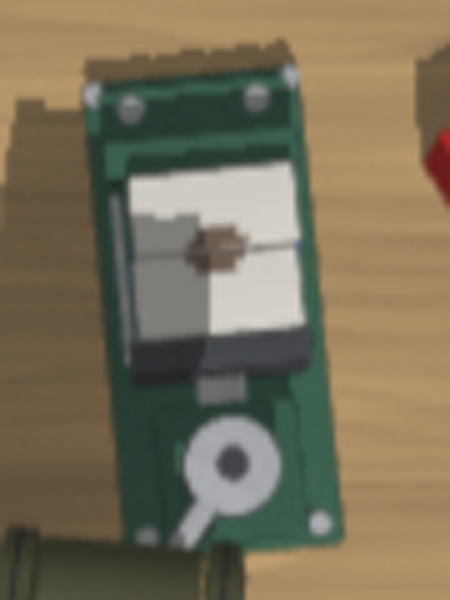

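Call:
apply_moves([
  {"x": 0,"y": 0,"z": 0,"spin": 0},
  {"x": 0,"y": 0,"z": 0,"spin": 0},
  {"x": 0,"y": 0,"z": 0,"spin": 0},
  {"x": 0,"y": -0.05,"z": 0,"spin": 0.12},
  {"x": 0,"y": -0.05,"z": 0,"spin": 0.12},
  {"x": 0,"y": -0.05,"z": 0,"spin": 0.12},
  {"x": 0,"y": -0.05,"z": 0,"spin": 0.12},
  {"x": 0,"y": -0.05,"z": 0,"spin": 0.12},
])

```text
clock: 11.93
tcp_pos: [0.4881, 0.0199, 0.0878]
tcp_rot: [-1.86, 0.608, 1.858]
contact_force: [-1.0, -3.3, 2.4]
gripper_width: 0.0185
```

```bash
python3 -c "
from h import *
chk()"
```

```text
clk 11.93 psi -0.632 dir to S -0.62 L 0.1148 z 0.0878 Ftool [-2.36  3.27 -1.19] Mtool [-0.193  0.54   0.42 ] T about spindle 0.373 F+M 0.566 0.179
```

Call:
apply_moves([
  {"x": 0,"y": -0.1,"z": 0,"spin": 0.25},
  {"x": 0,"y": -0.1,"z": 0,"spin": 0.25},
  {"x": 0,"y": -0.1,"z": 0,"spin": 0.25},
  {"x": 0,"y": -0.1,"z": 0,"spin": 0.25},
  {"x": 0,"y": -0.1,"z": 0,"spin": 0.25},
  {"x": 0,"y": -0.1,"z": 0,"spin": 0.25},
  {"x": 0,"y": 0,"z": 0,"spin": 0},
  {"x": 0,"y": 0,"z": 0,"spin": 0},
])

```text
clock: 12.6
tcp_pos: [0.4977, 0.0314, 0.0878]
tcp_rot: [-1.777, 0.711, 1.775]
contact_force: [-2.1, -3.4, 2.3]
gripper_width: 0.0182
```

```bash
python3 -c "
from h import *
for i in range(4):
  chk(); bot.get_image('wrist')
chk()
snap('scene','s7.png')"
```

```text
clk 12.6 psi -0.761 dir to S -0.751 L 0.1147 z 0.0878 Ftool [-2.27  3.94 -0.85] Mtool [-0.225  0.864  0.301] T about spindle 0.449 F+M 0.674 0.224
clk 12.65 psi -0.761 dir to S -0.751 L 0.1147 z 0.0878 Ftool [-1.82  3.6  -2.32] Mtool [-0.251  0.904  0.257] T about spindle 0.411 F+M 0.662 0.159
clk 12.7 psi -0.761 dir to S -0.751 L 0.1147 z 0.0878 Ftool [-1.72  1.5  -3.48] Mtool [-0.221  0.911  0.236] T about spindle 0.171 F+M 0.392 -0.05
clk 12.75 psi -0.761 dir to S -0.751 L 0.1146 z 0.0878 Ftool [-1.05  2.46 -2.96] Mtool [-0.255  0.948  0.209] T about spindle 0.281 F+M 0.536 0.026
clk 12.8 psi -0.761 dir to S -0.751 L 0.1147 z 0.0878 Ftool [-2.8   2.73 -2.84] Mtool [-0.299  1.003  0.175] T about spindle 0.312 F+M 0.611 0.012
```

Call:
apply_moves([
  {"x": 0,"y": 0.4,"z": -0.02,"spin": -1},
  {"x": 0,"y": 0.4,"z": -0.02,"spin": -1},
  {"x": 0,"y": 0.4,"z": -0.02,"spin": -1},
  {"x": 0,"y": 0.4,"z": -0.02,"spin": -1},
  {"x": 0,"y": 0.4,"z": -0.02,"spin": -1},
  {"x": 0,"y": 0.4,"z": -0.02,"spin": -1},
  {"x": 0,"y": 0.4,"z": -0.02,"spin": -1},
  {"x": 0,"y": 0.4,"z": -0.02,"spin": -1},
])

```text
clock: 13.52
tcp_pos: [0.4664, -0.0401, 0.0877]
tcp_rot: [-2.191, 0.065, 2.188]
contact_force: [1.2, -1.8, 0.8]
gripper_width: 0.0184
```

```bash
python3 -c "
from h import *
chk()
d=load('s7.png');cv2.imwrite('pics/c7.png',cv2.resize(d['img'][195:305,215:315,::-1],None,fx=5,fy=5,interpolation=cv2.INTER_CUBIC))"
```

```text
clk 13.52 psi -0.061 dir to S -0.058 L 0.1153 z 0.0877 Ftool [-0.8   1.68 -1.31] Mtool [0.18  0.65  0.369] T about spindle 0.191 F+M 0.011 0.372
```

View pics/c7.png

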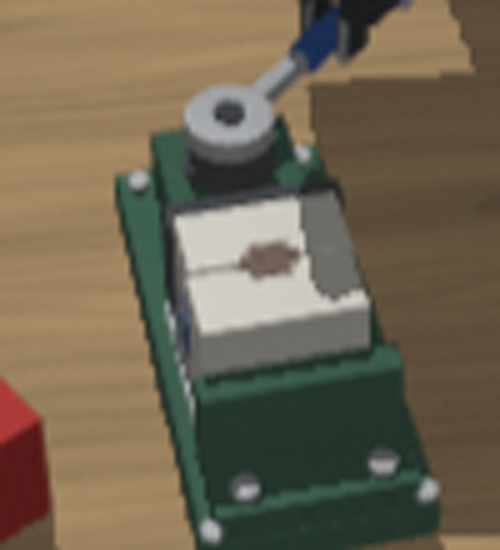

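Call:
apply_moves([
  {"x": 0,"y": 0.4,"z": -0.02,"spin": -1},
  {"x": 0,"y": 0.4,"z": -0.02,"spin": -1},
  {"x": 0,"y": 0.4,"z": -0.02,"spin": -1},
  {"x": 0,"y": 0.4,"z": -0.02,"spin": -1},
  {"x": 0,"y": 0.4,"z": -0.02,"spin": -1},
  {"x": 0,"y": 0.4,"z": -0.02,"spin": -1},
  {"x": 0,"y": 0.4,"z": -0.02,"spin": -1},
  {"x": 0,"y": 0.4,"z": -0.02,"spin": -1},
])

```text
clock: 14.18
tcp_pos: [0.4884, -0.1156, 0.0876]
tcp_rot: [1.856, 0.614, -1.857]
contact_force: [-3.2, -3.3, 3.1]
gripper_width: 0.0182
```

```bash
python3 -c "
from h import *
chk()"
```

```text
clk 14.18 psi 0.637 dir to S 0.637 L 0.1158 z 0.0876 Ftool [-3.07  0.75  4.58] Mtool [ 0.198 -0.105  0.03 ] T about spindle 0.086 F+M -0.112 0.283
```

Call:
apply_moves([
  {"x": 0,"y": 0.4,"z": 0.02,"spin": -1},
  {"x": 0,"y": 0.4,"z": 0,"spin": -1},
  {"x": 0,"y": 0,"z": 0,"spin": 0},
  {"x": 0,"y": -0.4,"z": -0.02,"spin": 1},
  {"x": 0,"y": -0.2,"z": -0.01,"spin": 0.5},
  {"x": 0,"y": -0.2,"z": -0.01,"spin": 0.5},
  {"x": 0,"y": -0.2,"z": -0.01,"spin": 0.5},
  {"x": 0,"y": -0.2,"z": 0,"spin": 0.5},
])

```text
clock: 14.85
tcp_pos: [0.4827, -0.1072, 0.0878]
tcp_rot: [1.918, 0.533, -1.914]
contact_force: [2.5, -1.6, 0.6]
gripper_width: 0.0184
```

```bash
python3 -c "
from h import *
chk()"
```

```text
clk 14.85 psi 0.542 dir to S 0.548 L 0.1158 z 0.0878 Ftool [-0.59  2.68 -1.31] Mtool [-0.082  0.517  0.359] T about spindle 0.305 F+M 0.387 0.223
```

Call:
apply_moves([
  {"x": 0,"y": -0.1,"z": 0,"spin": 0.25},
  {"x": 0,"y": -0.1,"z": 0,"spin": 0.25},
  {"x": 0,"y": -0.1,"z": 0,"spin": 0.25},
  {"x": 0,"y": -0.1,"z": 0,"spin": 0.25},
  {"x": 0,"y": -0.1,"z": 0,"spin": 0.25},
  {"x": 0,"y": -0.1,"z": 0,"spin": 0.25},
  {"x": 0,"y": 0,"z": 0,"spin": 0},
  {"x": 0,"y": 0,"z": 0,"spin": 0},
])

```text
clock: 15.52
tcp_pos: [0.476, -0.0943, 0.088]
tcp_rot: [1.995, 0.42, -1.99]
contact_force: [4.5, -0.5, 0.6]
gripper_width: 0.0183
```

```bash
cat >> h.py <<'E'
def avg(n=5):
    T=[];Ty=[];Mx=[]
    for i in range(n):
        s=bot.state(); M=R.from_rotvec(s['tcp_rot']).as_matrix(); F=M.T@np.array(s['contact_force']); m=M.T@np.array(s['moment'])
        T.append(F[1]*.1147-m[0]);Ty.append(F[1]);Mx.append(m[0])
        if i<n-1: bot.get_image('wrist')
    chk(); print('T avg',np.mean(T).round(3),'+-',(np.std(T)/n**.5).round(3),'Fy',np.mean(Ty).round(2),'Mx',np.mean(Mx).round(3))
E
python3 -c "
from h import *
avg()"
```

```text
clk 15.72 psi 0.416 dir to S 0.425 L 0.1158 z 0.0879 Ftool [-0.22  2.67 -4.38] Mtool [-0.2    1.07   0.322] T about spindle 0.304 F+M 0.505 0.104
T avg 0.497 +- 0.031 Fy 2.67 Mx -0.191
```

Call:
apply_moves([
  {"x": 0,"y": -0.1,"z": -0.03,"spin": 0.25},
  {"x": 0,"y": -0.1,"z": -0.03,"spin": 0.25},
  {"x": 0,"y": -0.1,"z": 0,"spin": 0.25},
  {"x": 0,"y": -0.1,"z": 0,"spin": 0.25},
  {"x": 0,"y": -0.1,"z": 0,"spin": 0.25},
  {"x": 0,"y": -0.1,"z": 0,"spin": 0.25},
  {"x": 0,"y": 0,"z": 0,"spin": 0},
  {"x": 0,"y": 0,"z": 0,"spin": 0},
])

```text
clock: 16.38
tcp_pos: [0.4709, -0.0805, 0.0877]
tcp_rot: [2.066, 0.297, -2.069]
contact_force: [-2.9, -4.0, 5.0]
gripper_width: 0.0184
```

```bash
python3 -c "
from h import *
avg()"
```

```text
clk 16.58 psi 0.286 dir to S 0.296 L 0.1156 z 0.0876 Ftool [-5.38  2.82  3.35] Mtool [-0.185 -0.03   0.369] T about spindle 0.322 F+M 0.506 0.137
T avg 0.551 +- 0.015 Fy 3.0 Mx -0.207
```

Call:
apply_moves([
  {"x": 0,"y": -0.1,"z": 0.03,"spin": 0.25},
  {"x": 0,"y": -0.1,"z": 0,"spin": 0.25},
  {"x": 0,"y": -0.1,"z": 0,"spin": 0.25},
  {"x": 0,"y": -0.1,"z": 0,"spin": 0.25},
  {"x": 0,"y": -0.1,"z": 0,"spin": 0.25},
  {"x": 0,"y": -0.1,"z": 0,"spin": 0.25},
  {"x": 0,"y": 0,"z": 0,"spin": 0},
  {"x": 0,"y": 0,"z": 0,"spin": 0},
])

```text
clock: 17.25
tcp_pos: [0.4676, -0.0659, 0.0877]
tcp_rot: [2.141, 0.166, -2.14]
contact_force: [1.0, -3.0, 3.3]
gripper_width: 0.018
```

```bash
python3 -c "
from h import *
avg()"
```

```text
clk 17.45 psi 0.155 dir to S 0.166 L 0.1155 z 0.0877 Ftool [-2.67  3.51 -1.46] Mtool [-0.263  0.717  0.382] T about spindle 0.4 F+M 0.663 0.137
T avg 0.609 +- 0.017 Fy 3.29 Mx -0.231
```

Call:
apply_moves([
  {"x": 0,"y": -0.1,"z": 0,"spin": 0.25},
  {"x": 0,"y": -0.1,"z": 0,"spin": 0.25},
  {"x": 0,"y": -0.1,"z": 0,"spin": 0.25},
  {"x": 0,"y": -0.1,"z": 0,"spin": 0.25},
  {"x": 0,"y": 0,"z": 0,"spin": 0},
  {"x": 0,"y": 0,"z": 0,"spin": 0},
  {"x": 0,"y": 0,"z": 0,"spin": 0},
  {"x": 0,"y": 0,"z": 0,"spin": 0},
])

```text
clock: 18.12
tcp_pos: [0.4664, -0.0559, 0.0877]
tcp_rot: [2.188, 0.074, -2.186]
contact_force: [3.9, -3.2, 2.5]
gripper_width: 0.0182
```

```bash
python3 -c "
from h import *
avg()"
```

```text
clk 18.32 psi 0.067 dir to S 0.079 L 0.1155 z 0.0877 Ftool [-2.52  3.61 -4.61] Mtool [-0.283  1.087  0.373] T about spindle 0.412 F+M 0.695 0.128
T avg 0.675 +- 0.041 Fy 3.47 Mx -0.277
```

Call:
apply_moves([
  {"x": 0,"y": -0.1,"z": -0.03,"spin": 0.25},
  {"x": 0,"y": -0.1,"z": 0,"spin": 0.25},
  {"x": 0,"y": -0.1,"z": 0,"spin": 0.25},
  {"x": 0,"y": -0.1,"z": 0,"spin": 0.25},
  {"x": 0,"y": 0,"z": 0,"spin": 0},
  {"x": 0,"y": 0,"z": 0,"spin": 0},
  {"x": 0,"y": 0,"z": 0,"spin": 0},
  {"x": 0,"y": 0,"z": 0,"spin": 0},
])

```text
clock: 18.98
tcp_pos: [0.4661, -0.0459, 0.0875]
tcp_rot: [-2.211, 0.022, 2.213]
contact_force: [0.2, -4.1, 5.4]
gripper_width: 0.0182
```

```bash
python3 -c "
from h import *
avg()"
```

```text
clk 19.18 psi -0.02 dir to S -0.008 L 0.1154 z 0.0875 Ftool [-5.85  3.48  0.39] Mtool [-0.278  0.552  0.389] T about spindle 0.396 F+M 0.674 0.118
T avg 0.682 +- 0.018 Fy 3.71 Mx -0.257
```

Call:
apply_moves([
  {"x": -0.02,"y": -0.1,"z": 0,"spin": 0.25},
  {"x": 0,"y": -0.1,"z": 0,"spin": 0.25},
  {"x": 0,"y": -0.1,"z": 0,"spin": 0.25},
  {"x": 0,"y": -0.1,"z": 0,"spin": 0.25},
  {"x": 0,"y": -0.1,"z": 0,"spin": 0.25},
  {"x": 0,"y": 0,"z": 0,"spin": 0},
  {"x": 0,"y": 0,"z": 0,"spin": 0},
  {"x": 0,"y": 0,"z": 0,"spin": 0},
])

```text
clock: 19.85
tcp_pos: [0.467, -0.0334, 0.0879]
tcp_rot: [-2.155, 0.139, 2.155]
contact_force: [2.1, -4.1, 4.0]
gripper_width: 0.0186
```

```bash
python3 -c "
from h import *
avg()"
```

```text
clk 20.05 psi -0.129 dir to S -0.117 L 0.1152 z 0.0879 Ftool [-2.39  3.94 -1.62] Mtool [-0.213  0.664  0.366] T about spindle 0.449 F+M 0.662 0.237
T avg 0.641 +- 0.02 Fy 3.31 Mx -0.262
```

```bash
python3 -c "
from h import *
d=snap('top','t8.png');a=load('top0.png');c=load('t6.png')
cv2.imwrite('pics/c8.png',np.hstack([cv2.resize(x['img'][130:200,265:325,::-1],None,fx=4.4,fy=8,interpolation=cv2.INTER_CUBIC) for x in(a,c,d)]))"
```

```text
(no output)
```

View pics/c8.png

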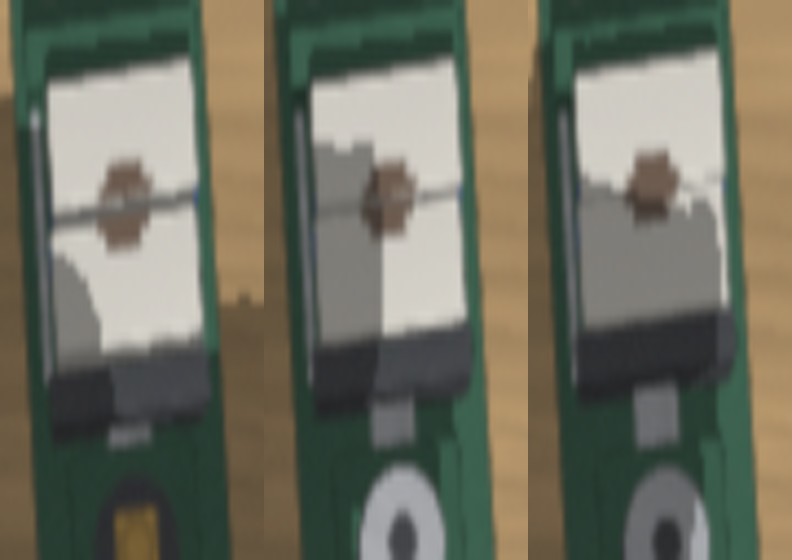

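Call:
apply_moves([
  {"x": 0,"y": -0.1,"z": 0,"spin": 0.25},
  {"x": 0,"y": -0.1,"z": 0,"spin": 0.25},
  {"x": 0,"y": -0.1,"z": 0,"spin": 0.25},
  {"x": 0,"y": -0.1,"z": 0,"spin": 0.25},
  {"x": 0,"y": 0,"z": 0,"spin": 0},
  {"x": 0,"y": 0,"z": 0,"spin": 0},
  {"x": 0,"y": 0,"z": 0,"spin": 0},
  {"x": 0,"y": 0,"z": 0,"spin": 0},
])

```text
clock: 20.77
tcp_pos: [0.4688, -0.0235, 0.088]
tcp_rot: [-2.107, 0.228, 2.108]
contact_force: [0.7, -3.5, 1.6]
gripper_width: 0.0184
```

```bash
python3 -c "
from h import *
avg()"
```

```text
clk 20.97 psi -0.216 dir to S -0.204 L 0.1151 z 0.088 Ftool [-2.03  4.21 -2.62] Mtool [-0.273  0.716  0.311] T about spindle 0.48 F+M 0.752 0.207
T avg 0.655 +- 0.043 Fy 3.3 Mx -0.276
```

Call:
apply_moves([
  {"x": 0,"y": -0.1,"z": 0,"spin": 0.25},
  {"x": 0,"y": -0.1,"z": 0,"spin": 0.25},
  {"x": 0,"y": -0.1,"z": 0,"spin": 0.25},
  {"x": 0,"y": -0.1,"z": 0,"spin": 0.25},
  {"x": 0,"y": 0,"z": 0,"spin": 0},
  {"x": 0,"y": 0,"z": 0,"spin": 0},
  {"x": 0,"y": 0,"z": 0,"spin": 0},
  {"x": 0,"y": 0,"z": 0,"spin": 0},
])

```text
clock: 21.63
tcp_pos: [0.4713, -0.0138, 0.088]
tcp_rot: [-2.058, 0.314, 2.058]
contact_force: [1.8, -3.6, 1.7]
gripper_width: 0.0184
```

```bash
python3 -c "
from h import *
avg()"
```

```text
clk 21.83 psi -0.303 dir to S -0.291 L 0.1151 z 0.0881 Ftool [-2.2   2.23 -3.08] Mtool [-0.352  0.818  0.282] T about spindle 0.254 F+M 0.606 -0.098
T avg 0.548 +- 0.026 Fy 2.21 Mx -0.295
```

Call:
apply_moves([
  {"x": 0,"y": -0.1,"z": 0,"spin": 0.25},
  {"x": 0,"y": -0.1,"z": 0,"spin": 0.25},
  {"x": 0,"y": -0.1,"z": 0,"spin": 0.25},
  {"x": 0,"y": -0.1,"z": 0,"spin": 0.25},
  {"x": 0,"y": -0.1,"z": 0,"spin": 0.25},
  {"x": 0,"y": 0,"z": 0,"spin": 0},
  {"x": 0,"y": 0,"z": 0,"spin": 0},
  {"x": 0,"y": 0,"z": 0,"spin": 0},
])

```text
clock: 22.5
tcp_pos: [0.4755, -0.0022, 0.0881]
tcp_rot: [-1.995, 0.417, 1.995]
contact_force: [1.8, -4.8, 1.3]
gripper_width: 0.0183
```

```bash
python3 -c "
from h import *
avg()"
```

```text
clk 22.7 psi -0.412 dir to S -0.398 L 0.1149 z 0.0881 Ftool [-1.01  3.47 -3.37] Mtool [-0.394  0.979  0.331] T about spindle 0.396 F+M 0.789 0.002
T avg 0.765 +- 0.036 Fy 3.54 Mx -0.358
```

Effort is rising. Smaller steps now.

Call:
apply_moves([
  {"x": 0,"y": -0.1,"z": 0,"spin": 0.25},
  {"x": 0,"y": -0.1,"z": 0,"spin": 0.25},
  {"x": 0,"y": -0.1,"z": 0,"spin": 0.25},
  {"x": 0,"y": 0,"z": 0,"spin": 0},
  {"x": 0,"y": 0,"z": 0,"spin": 0},
  {"x": 0,"y": 0,"z": 0,"spin": 0},
  {"x": 0,"y": 0,"z": 0,"spin": 0},
  {"x": 0,"y": 0,"z": 0,"spin": 0},
])

```text
clock: 23.37
tcp_pos: [0.4786, 0.0043, 0.0881]
tcp_rot: [-1.956, 0.477, 1.956]
contact_force: [1.5, -6.2, 1.8]
gripper_width: 0.0185
```

```bash
python3 -c "
from h import *
avg(6)"
```

```text
clk 23.62 psi -0.477 dir to S -0.461 L 0.1149 z 0.0881 Ftool [-1.62  4.9  -3.75] Mtool [-0.506  1.064  0.531] T about spindle 0.558 F+M 1.064 0.052
T avg 1.009 +- 0.034 Fy 4.57 Mx -0.484
```

Call:
apply_moves([
  {"x": 0,"y": -0.1,"z": 0,"spin": 0.25},
  {"x": 0,"y": 0,"z": 0,"spin": 0},
  {"x": 0,"y": 0,"z": 0,"spin": 0},
  {"x": 0,"y": 0,"z": 0,"spin": 0},
  {"x": 0,"y": 0,"z": 0,"spin": 0},
  {"x": 0,"y": 0,"z": 0,"spin": 0},
  {"x": 0,"y": 0,"z": 0,"spin": 0},
  {"x": 0,"y": 0,"z": 0,"spin": 0},
])

```text
clock: 24.28
tcp_pos: [0.4797, 0.0064, 0.0881]
tcp_rot: [-1.943, 0.496, 1.943]
contact_force: [0.3, -7.6, 1.9]
gripper_width: 0.0179
```

```bash
python3 -c "
from h import *
avg(8)
snap('top','t9.png');snap('scene','s9.png')
a=load('top0.png');c=load('t8.png');d=load('t9.png')
cv2.imwrite('pics/c9.png',np.hstack([cv2.resize(x['img'][130:200,265:325,::-1],None,fx=4.4,fy=8,interpolation=cv2.INTER_CUBIC) for x in(a,c,d)]))"
```

```text
clk 24.63 psi -0.499 dir to S -0.481 L 0.1149 z 0.088 Ftool [-1.38  5.31 -4.5 ] Mtool [-0.551  1.011  0.467] T about spindle 0.605 F+M 1.156 0.053
T avg 1.176 +- 0.015 Fy 5.63 Mx -0.531
```

View pics/c9.png

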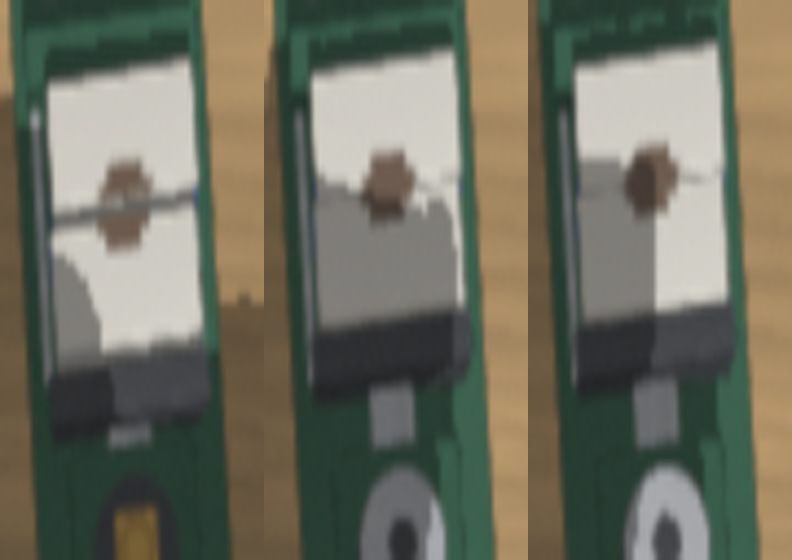

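Effort is about 1.18 N m, twice the ~0.58 measured while running in, so I stop here. Next I back off slightly and lift straight off.

Call:
apply_moves([
  {"x": 0,"y": 0.2,"z": -0.05,"spin": -0.5},
  {"x": 0,"y": 0.12,"z": 0,"spin": -0.3},
  {"x": 0,"y": 0,"z": 0,"spin": 0},
  {"x": -0.2,"y": 0,"z": 0,"spin": 0},
  {"x": -0.2,"y": 0,"z": 0,"spin": 0},
  {"x": -0.2,"y": 0,"z": 0,"spin": 0},
  {"x": -0.2,"y": 0,"z": 0,"spin": 0},
  {"x": 0,"y": 0,"z": 0,"spin": 0},
])

```text
clock: 25.4
tcp_pos: [0.4792, -0.0022, 0.1066]
tcp_rot: [-1.991, 0.436, 1.977]
contact_force: [19.6, -11.9, -18.8]
gripper_width: 0.0182
```

```bash
python3 -c "
from h import *
chk();to([.4,0,.25])"
```

```text
clk 25.4 psi -0.431 dir to S -0.411 L 0.1116 z 0.1066 Ftool [ 18.93   2.58 -22.68] Mtool [-0.397  2.674  0.214] T about spindle 0.294 F+M 0.692 -0.103
clk 25.4 tcp [ 0.4792 -0.0022  0.1066] zyaw 2.7109 tilt [ 0.0061 -0.0034 -1.    ] F [ 19.65 -11.88 -18.77] M [-1.314 -2.339  0.397] w 0.0182 q6 1.89
units xyz [-5.76  1.25  2.88] spin None
```

```bash
python3 -c "
from h import *
d=snap('scene','s10.png');snap('wrist','w10.png')
cv2.imwrite('pics/c10.png',cv2.resize(d['img'][165:275,205:315,::-1],None,fx=5,fy=5,interpolation=cv2.INTER_CUBIC));chk()"
```

```text
clk 25.5 psi -0.431 dir to S -0.411 L 0.1116 z 0.1063 Ftool [ 16.29   2.12 -21.09] Mtool [-0.415  2.698  0.263] T about spindle 0.241 F+M 0.656 -0.174
```

View pics/c10.png

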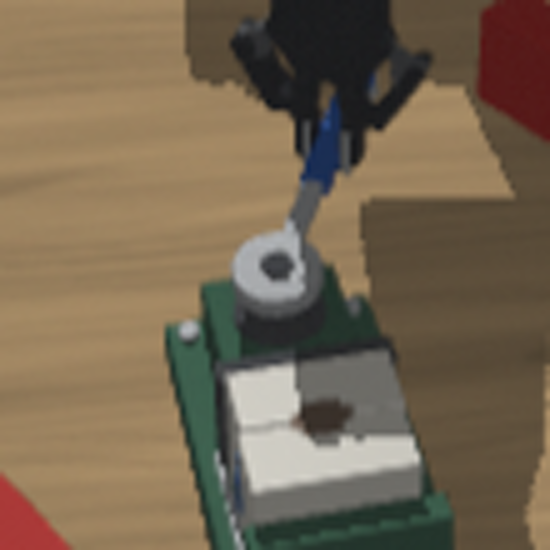

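View pics/w10.png

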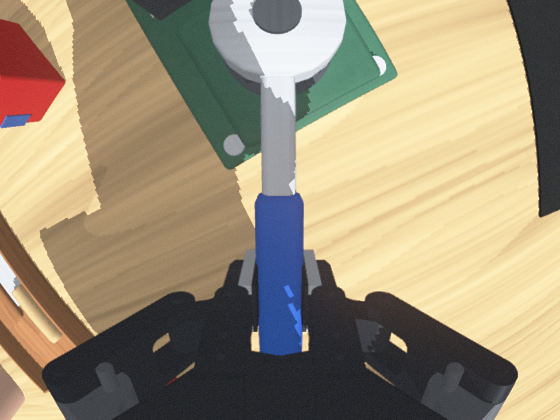

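Lifting jammed: the square was still under torque (≈0.66 N m), so the handle pitched up in the jaws. I'll lower it back level, take the torque off fully, then lift with a firmer grip.

Call:
apply_moves([
  {"x": 0.2,"y": 0,"z": 0,"spin": 0},
  {"x": 0.2,"y": 0,"z": 0,"spin": 0},
  {"x": 0.2,"y": 0,"z": 0,"spin": 0},
  {"x": 0.2,"y": 0,"z": 0,"spin": 0},
  {"x": 0,"y": 0,"z": 0,"spin": 0},
  {"x": 0,"y": 0.12,"z": 0,"spin": -0.3},
  {"x": 0,"y": 0,"z": 0,"spin": 0},
  {"x": 0,"y": 0,"z": 0,"spin": 0},
], force=120)

```text
clock: 26.17
tcp_pos: [0.4733, -0.0026, 0.0872]
tcp_rot: [-1.991, 0.41, 2.006]
contact_force: [-8.1, -1.0, 6.1]
gripper_width: 0.0175
```

```bash
python3 -c "
from h import *
avg(4);snap('wrist','w11.png')"
```

```text
clk 26.32 psi -0.405 dir to S -0.388 L 0.1169 z 0.0872 Ftool [-5.54  4.68  7.35] Mtool [-0.151 -0.433  0.707] T about spindle 0.534 F+M 0.685 0.382
T avg 0.606 +- 0.042 Fy 3.95 Mx -0.153
```

View pics/w11.png

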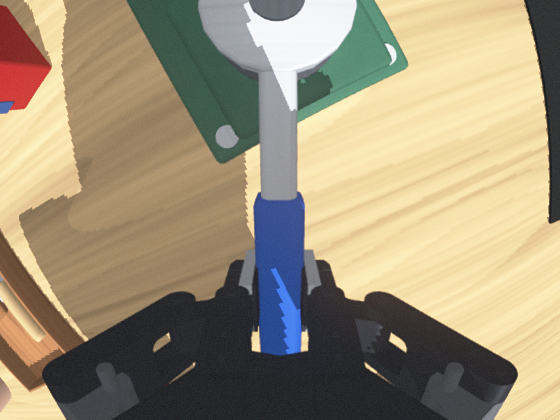

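Call:
apply_moves([
  {"x": 0,"y": 0.2,"z": 0.07,"spin": -0.5},
  {"x": 0,"y": 0.2,"z": 0,"spin": -0.5},
  {"x": 0,"y": 0,"z": 0,"spin": 0},
  {"x": 0,"y": 0,"z": 0,"spin": 0},
  {"x": 0,"y": 0,"z": 0,"spin": 0},
  {"x": 0,"y": 0,"z": 0,"spin": 0},
  {"x": 0,"y": 0,"z": 0,"spin": 0},
  {"x": 0,"y": 0,"z": 0,"spin": 0},
])

```text
clock: 27.03
tcp_pos: [0.4699, -0.0118, 0.0876]
tcp_rot: [-2.048, 0.328, 2.052]
contact_force: [-2.7, -2.1, 0.3]
gripper_width: 0.0175
```

```bash
python3 -c "
from h import *
avg(4)"
```

```text
clk 27.18 psi -0.317 dir to S -0.304 L 0.1169 z 0.0877 Ftool [-0.62  3.6   3.2 ] Mtool [ 0.092 -0.218  0.573] T about spindle 0.41 F+M 0.318 0.502
T avg 0.205 +- 0.039 Fy 3.04 Mx 0.144
```

Call:
apply_moves([
  {"x": 0,"y": 0.1,"z": 0.04,"spin": 0},
  {"x": 0,"y": 0,"z": 0,"spin": 0.15},
  {"x": 0,"y": 0,"z": 0,"spin": 0},
  {"x": 0,"y": 0,"z": 0,"spin": 0},
  {"x": 0,"y": 0,"z": 0,"spin": 0},
  {"x": 0,"y": 0,"z": 0,"spin": 0},
  {"x": 0,"y": 0,"z": 0,"spin": 0},
  {"x": 0,"y": 0,"z": 0,"spin": 0},
])

```text
clock: 27.85
tcp_pos: [0.4698, -0.0125, 0.0882]
tcp_rot: [-2.045, 0.335, 2.04]
contact_force: [3.3, 5.1, -2.9]
gripper_width: 0.0177
```

```bash
python3 -c "
from h import *
avg(4)"
```

```text
clk 28.0 psi -0.328 dir to S -0.297 L 0.1169 z 0.0881 Ftool [ 2.33 -6.54 -1.17] Mtool [-0.889  0.226 -1.029] T about spindle -0.746 F+M 0.143 -1.634
T avg 0.211 +- 0.023 Fy -6.03 Mx -0.903
```

Call:
apply_moves([
  {"x": 0,"y": -0.05,"z": 0,"spin": -0.1},
  {"x": 0,"y": 0,"z": 0,"spin": 0},
  {"x": -0.06,"y": 0,"z": 0,"spin": 0},
  {"x": -0.06,"y": 0,"z": 0,"spin": 0},
  {"x": -0.06,"y": 0,"z": 0,"spin": 0},
  {"x": -0.06,"y": 0,"z": 0,"spin": 0},
  {"x": 0,"y": 0,"z": 0,"spin": 0},
  {"x": 0,"y": 0,"z": 0,"spin": 0},
])

```text
clock: 28.67
tcp_pos: [0.4702, -0.013, 0.0932]
tcp_rot: [-2.05, 0.331, 2.045]
contact_force: [11.5, -0.8, -12.1]
gripper_width: 0.0178
```

```bash
python3 -c "
from h import *
avg(2);snap('wrist','w12.png')"
```

```text
clk 28.72 psi -0.321 dir to S -0.295 L 0.1163 z 0.0932 Ftool [ 10.81  -3.24 -10.84] Mtool [-0.578  0.879 -0.543] T about spindle -0.369 F+M 0.209 -0.947
T avg 0.187 +- 0.014 Fy -3.05 Mx -0.537
```

View pics/w12.png

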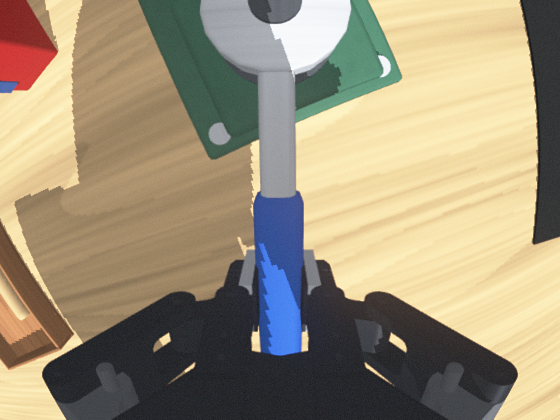

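Lifting from the handle self-locks, since a 115 mm lever acts on a 13 mm deep fit. Instead I'll let go of the seated wrench and grip it across the round head on the spindle axis, so the lift is straight.

Call:
apply_moves([
  {"x": 0.1,"y": 0,"z": -0.05,"spin": 0},
  {"x": 0.1,"y": 0,"z": -0.05,"spin": 0},
  {"x": 0.05,"y": 0,"z": 0,"spin": 0},
  {"x": 0,"y": 0.03,"z": 0,"spin": -0.05},
  {"x": 0,"y": -0.04,"z": 0,"spin": 0},
  {"x": 0,"y": 0,"z": 0,"spin": 0},
  {"x": 0,"y": 0,"z": 0,"spin": 0},
  {"x": 0,"y": 0,"z": 0,"spin": 0},
])

```text
clock: 29.43
tcp_pos: [0.4699, -0.0128, 0.0881]
tcp_rot: [-2.045, 0.327, 2.056]
contact_force: [-9.8, 3.5, 6.3]
gripper_width: 0.0178
```

```bash
python3 -c "
from h import *
avg(2)"
```

```text
clk 29.48 psi -0.317 dir to S -0.296 L 0.1166 z 0.088 Ftool [-7.13 -1.04  9.58] Mtool [-0.355 -0.895 -0.169] T about spindle -0.119 F+M 0.237 -0.474
T avg 0.262 +- 0.018 Fy -0.67 Mx -0.339
```

Seated and nearly free of side load. Opening the gripper.

Call:
apply_moves([
  {"x": 0,"y": 0,"z": 0,"spin": 0},
  {"x": 0,"y": 0,"z": 0,"spin": 0},
  {"x": 0,"y": 0,"z": 0,"spin": 0},
  {"x": 0,"y": 0,"z": 0,"spin": 0},
  {"x": 0,"y": 0,"z": 0,"spin": 0},
  {"x": 0,"y": 0,"z": 0,"spin": 0},
  {"x": 0,"y": 0,"z": 0,"spin": 0},
  {"x": 0,"y": 0,"z": 0,"spin": 0},
], hand=0)

```text
clock: 30.15
tcp_pos: [0.4718, -0.0135, 0.0878]
tcp_rot: [-2.05, 0.327, 2.05]
contact_force: [0.5, -0.2, 0.2]
gripper_width: 0.0856
```

Call:
apply_moves([
  {"x": -0.3,"y": 0,"z": 0,"spin": 0},
  {"x": -0.6,"y": 0,"z": 0,"spin": 0},
  {"x": -1,"y": 0,"z": 0,"spin": 0},
  {"x": -1,"y": 0,"z": 0,"spin": 0},
  {"x": 0,"y": 0,"z": 0,"spin": 0},
  {"x": 0,"y": 0,"z": 0,"spin": 0},
  {"x": 0,"y": 0,"z": 0,"spin": 0},
  {"x": 0,"y": 0,"z": 0,"spin": 0},
])

```text
clock: 30.82
tcp_pos: [0.4709, -0.0133, 0.1591]
tcp_rot: [-2.048, 0.327, 2.053]
contact_force: [-0.1, -0.3, 0.2]
gripper_width: 0.0857
```

```bash
python3 -c "
from h import *
chk();snap('wrist','w13.png');d=snap('scene','s13.png');snap('top','t13.png')
cv2.imwrite('pics/c13.png',cv2.resize(d['img'][165:275,205:315,::-1],None,fx=5,fy=5,interpolation=cv2.INTER_CUBIC))"
```

```text
clk 30.82 psi -0.317 dir to S -0.294 L 0.1155 z 0.1591 Ftool [-0.22  0.3   0.03] Mtool [ 0.011  0.004 -0.015] T about spindle 0.034 F+M 0.023 0.045
```

View pics/c13.png

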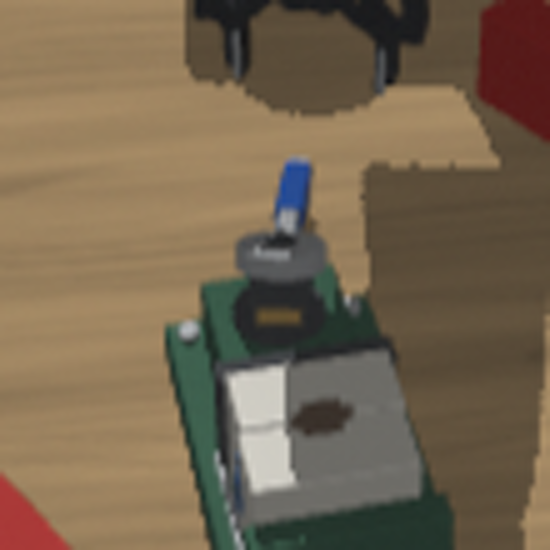

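View pics/w13.png

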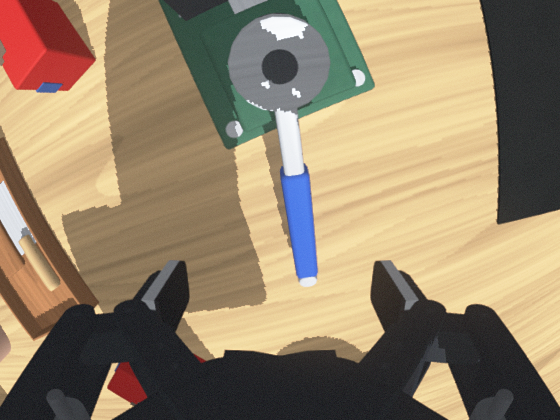

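```bash
python3 -c "
from h import *
d=snap('scene','s14.png');t=snap('top','t14.png');snap('wrist','w14.png');chk()
a=cv2.resize(d['img'][160:240,225:295,::-1],None,fx=8,fy=7,interpolation=cv2.INTER_CUBIC)
cv2.imwrite('pics/c14.png',a)
cv2.imwrite('pics/c14t.png',cv2.resize(t['img'][160:260,250:350,::-1],None,fx=6,fy=6,interpolation=cv2.INTER_CUBIC))"
```

```text
clk 31.12 psi -0.317 dir to S -0.295 L 0.1151 z 0.1596 Ftool [ 0.37  0.29 -0.08] Mtool [-0.009  0.001  0.009] T about spindle 0.033 F+M 0.042 0.024
```

View pics/c14.png

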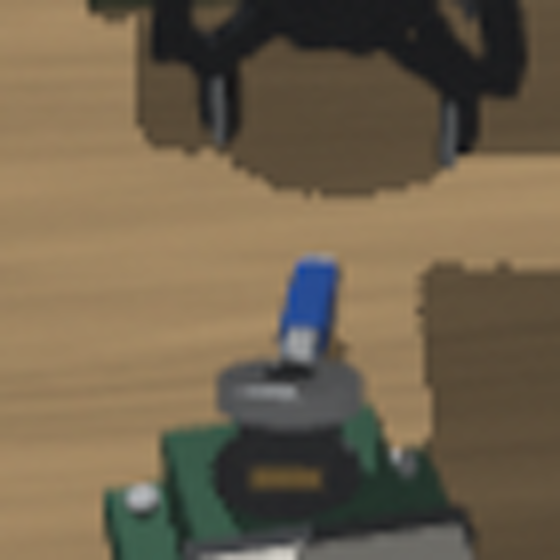

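View pics/c14t.png

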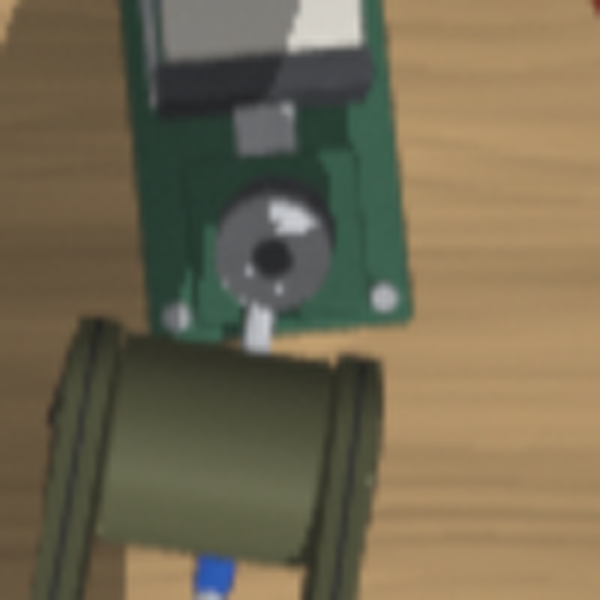

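View pics/w14.png

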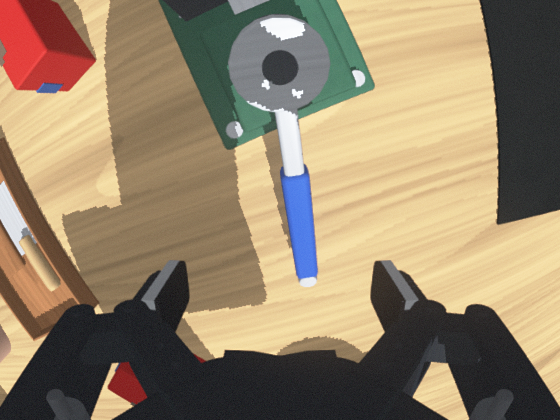

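```bash
cat >> h.py <<'E'
def tri(*rs):
    A=np.zeros((3,3));b=np.zeros(3)
    for o,r in rs:
        r=r/np.linalg.norm(r);P=np.eye(3)-np.outer(r,r);A+=P;b+=P@o
    p=np.linalg.solve(A,b); return p.round(4),[np.linalg.norm(np.cross(p-o,r/np.linalg.norm(r))).round(4) for o,r in rs]
E
python3 -c "
from h import *
t=load('t14.png');w=load('w14.png');d=load('s14.png')
T=lambda X,Y:ray(t,250+X/6-.4,160+Y/6-.4)
C=lambda X,Y:ray(d,225+X/8-.4,160+Y/7-.4)
print('hole top',tri(T(272,255),fray(w,280,67)),tri(T(272,255),fray(w,280,67),C(290,373)),tri(T(272,255),C(290,373)))
print('tail',tri(T(211,596),fray(w,308,281)))
print('blue end',tri(T(214,580),fray(w,306,272)), 'blue start',tri(fray(w,294,173),C(300,330)))
"
```

```text
hole top (array([ 0.5722, -0.0456,  0.0683]), [np.float64(0.0005), np.float64(0.0005)]) (array([ 0.5666, -0.0436,  0.1206]), [np.float64(0.0019), np.float64(0.0018), np.float64(0.0002)]) (array([ 0.5684, -0.0436,  0.1224]), [np.float64(0.0001), np.float64(0.0001)])
tail (array([ 0.3972, -0.0149,  0.0515]), [np.float64(0.0003), np.float64(0.0003)])
blue end (array([ 0.4054, -0.016 ,  0.0496]), [np.float64(0.0001), np.float64(0.0001)]) blue start (array([ 0.499 , -0.0325,  0.0868]), [np.float64(0.0002), np.float64(0.0002)])
```

The wrench tipped when released and now leans, stable: the socket mouth still rests on the spindle tip and the foot is on the table, pitched about 0.4 rad. I'll re-grip the blue grip near the balance point and draw it off along its hole axis.

Call:
apply_moves([
  {"x": 0,"y": 0,"z": 0,"spin": -1},
  {"x": 0,"y": 0,"z": 0,"spin": -0.7},
  {"x": 0,"y": 0.56,"z": -0.5,"spin": 0},
  {"x": 1,"y": 0,"z": 0,"spin": 0},
  {"x": 0.6,"y": 0,"z": 0,"spin": 0},
  {"x": 0,"y": 0,"z": 0,"spin": 0},
  {"x": 0,"y": 0,"z": 0,"spin": 0},
  {"x": 0,"y": 0,"z": 0,"spin": 0},
])

```text
clock: 31.78
tcp_pos: [0.4822, -0.0293, 0.1211]
tcp_rot: [-2.135, 0.18, 2.133]
contact_force: [0.5, 0.5, 0.6]
gripper_width: 0.0852
```

```bash
python3 -c "
from h import *
to([.481,-.0292,.054],np.pi-.168);snap('wrist','w15.png')"
```

```text
clk 31.7833 tcp [ 0.4822 -0.0293  0.1211] zyaw 2.9735 tilt [ 9.e-04 -1.e-04 -1.e+00] F [0.47 0.46 0.64] M [-0.024 -0.009 -0.01 ] w 0.0852 q6 1.57
units xyz [2.68 0.   0.05] spin -0.0
```

View pics/w15.png

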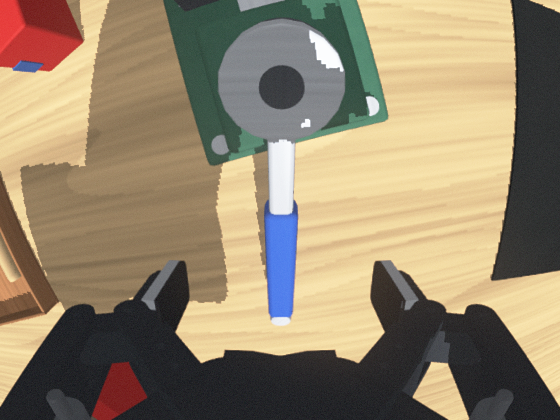

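```bash
python3 -c "
from h import *
w=load('w14.png');v=load('w15.png');t=load('t14.png');d=load('s14.png')
C=lambda X,Y:ray(d,225+X/8-.4,160+Y/7-.4)
T=lambda X,Y:ray(t,250+X/6-.4,160+Y/6-.4)
print('blue start',tri(fray(w,294,173),fray(v,281,207)),tri(fray(w,294,173),fray(v,281,207),C(300,330)))
print('tail',tri(fray(w,308,281),fray(v,281,321)),tri(fray(w,308,281),fray(v,281,321),T(211,596)))
print('hole',tri(fray(w,280,67),fray(v,281,87)),tri(fray(v,281,87),C(290,373)),tri(fray(v,281,87),T(272,255)))
"
```

```text
blue start (array([ 0.4942, -0.0319,  0.0612]), [np.float64(0.0), np.float64(0.0)]) (array([ 0.5004, -0.0327,  0.0878]), [np.float64(0.0013), np.float64(0.0014), np.float64(0.0003)])
tail (array([ 0.3925, -0.0148,  0.0434]), [np.float64(0.0002), np.float64(0.0002)]) (array([ 0.397 , -0.0151,  0.0502]), [np.float64(0.0005), np.float64(0.0007), np.float64(0.0006)])
hole (array([ 0.5646, -0.0434,  0.1225]), [np.float64(0.0001), np.float64(0.0001)]) (array([ 0.5649, -0.0434,  0.1193]), [np.float64(0.0), np.float64(0.0)]) (array([ 0.5797, -0.0474, -0.0452]), [np.float64(0.0013), np.float64(0.0013)])
```

Call:
apply_moves([
  {"x": 0.6,"y": 0,"z": 0,"spin": 0},
  {"x": 0.6,"y": 0,"z": 0,"spin": 0},
  {"x": 0.6,"y": 0,"z": 0,"spin": 0},
  {"x": 0.4,"y": 0,"z": 0,"spin": 0},
  {"x": 0.2,"y": 0,"z": 0,"spin": 0},
  {"x": 0.15,"y": 0,"z": 0,"spin": 0},
  {"x": 0,"y": 0,"z": 0,"spin": 0},
  {"x": 0,"y": 0,"z": 0,"spin": 0},
])

```text
clock: 32.5
tcp_pos: [0.4823, -0.0294, 0.0573]
tcp_rot: [-2.135, 0.18, 2.132]
contact_force: [0.1, -0.3, 1.9]
gripper_width: 0.0852
```

Call:
apply_moves([
  {"x": 0,"y": 0,"z": 0,"spin": 0},
  {"x": 0,"y": 0,"z": 0,"spin": 0},
  {"x": 0,"y": 0,"z": 0,"spin": 0},
  {"x": 0,"y": 0,"z": 0,"spin": 0},
  {"x": 0,"y": 0,"z": 0,"spin": 0},
  {"x": 0,"y": 0,"z": 0,"spin": 0},
  {"x": 0,"y": 0,"z": 0,"spin": 0},
  {"x": 0,"y": 0,"z": 0,"spin": 0},
], hand=255, force=80)

```text
clock: 33.17
tcp_pos: [0.4819, -0.0294, 0.057]
tcp_rot: [-2.134, 0.18, 2.133]
contact_force: [-2.6, -0.6, 4.1]
gripper_width: 0.0183
```

```bash
python3 -c "
from h import *
to([.481,-.0292,.054],np.pi-.168);snap('wrist','w16.png')"
```

```text
clk 33.1667 tcp [ 0.4819 -0.0294  0.057 ] zyaw 2.9729 tilt [ 3.e-04  0.e+00 -1.e+00] F [-2.63 -0.56  4.13] M [-0.027  0.286 -0.187] w 0.0183 q6 1.57
units xyz [ 0.12 -0.    0.04] spin -0.01
```

View pics/w16.png

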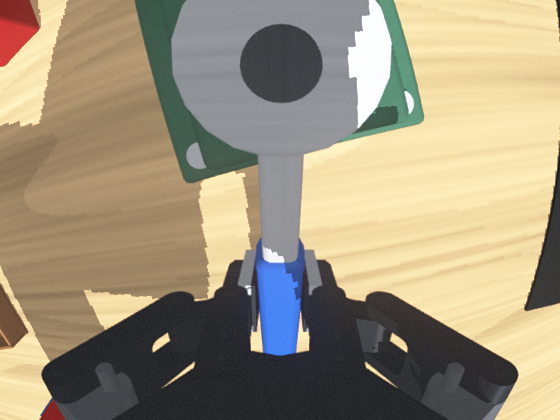

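Call:
apply_moves([
  {"x": -0.15,"y": 0,"z": 0.06,"spin": 0},
  {"x": -0.15,"y": 0,"z": 0.06,"spin": 0},
  {"x": -0.15,"y": 0,"z": 0.06,"spin": 0},
  {"x": -0.15,"y": 0,"z": 0.06,"spin": 0},
  {"x": -0.15,"y": 0,"z": 0.06,"spin": 0},
  {"x": -0.15,"y": 0,"z": 0.06,"spin": 0},
  {"x": 0,"y": 0,"z": 0,"spin": 0},
  {"x": 0,"y": 0,"z": 0,"spin": 0},
])

```text
clock: 33.88
tcp_pos: [0.4731, -0.0278, 0.0795]
tcp_rot: [-2.135, 0.18, 2.133]
contact_force: [0.1, 0.6, -3.4]
gripper_width: 0.0188
```

```bash
python3 -c "
from h import *
to([.481,-.0292,.054],np.pi-.168);d=snap('scene','s17.png');cv2.imwrite('pics/c17.png',cv2.resize(d['img'][155:265,205:315,::-1],None,fx=5,fy=5,interpolation=cv2.INTER_CUBIC))"
```

```text
clk 33.8833 tcp [ 0.4731 -0.0278  0.0795] zyaw 2.9735 tilt [ 1.e-03 -1.e-04 -1.e+00] F [ 0.05  0.56 -3.44] M [ 0.015  0.109 -0.026] w 0.0188 q6 1.57
units xyz [ 1.02  0.   -0.32] spin -0.0
```

View pics/c17.png

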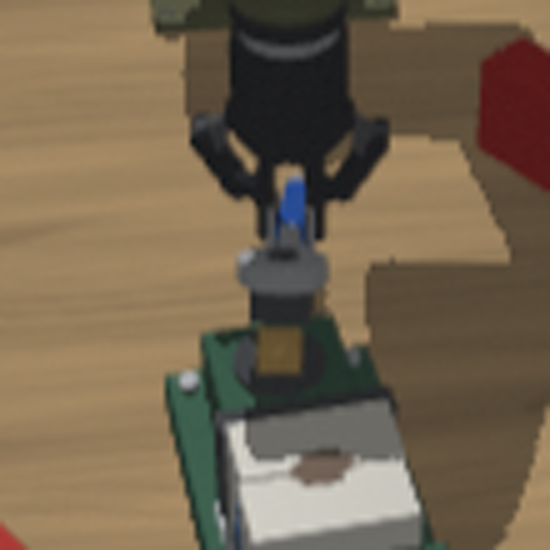

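Call:
apply_moves([
  {"x": -0.5,"y": 0,"z": 0.1,"spin": 0},
  {"x": -1,"y": 0,"z": 0,"spin": 0},
  {"x": -1,"y": 0,"z": 0,"spin": 0},
  {"x": -1,"y": 0.2,"z": 0,"spin": 0},
  {"x": -0.5,"y": 0.7,"z": -0.1,"spin": 0},
  {"x": 0,"y": 0.9,"z": -0.2,"spin": 0},
  {"x": 0,"y": 1,"z": -0.2,"spin": 0},
  {"x": 0,"y": 1,"z": -0.2,"spin": 0},
])

```text
clock: 34.6
tcp_pos: [0.4718, -0.1248, 0.1794]
tcp_rot: [-2.135, 0.179, 2.133]
contact_force: [0.5, -0.8, -3.8]
gripper_width: 0.0185
```

Call:
apply_moves([
  {"x": 0,"y": 1,"z": -0.2,"spin": 0},
  {"x": 0,"y": 1,"z": -0.2,"spin": 0},
  {"x": 0,"y": 1,"z": -0.2,"spin": 0},
  {"x": 0,"y": 1,"z": -0.2,"spin": 0},
  {"x": 0,"y": 1,"z": -0.2,"spin": 0},
  {"x": 0,"y": 1,"z": -0.2,"spin": 0},
  {"x": 0,"y": 1,"z": -0.2,"spin": 0},
  {"x": 0,"y": 0.7,"z": -0.1,"spin": 0},
])

```text
clock: 35.27
tcp_pos: [0.4763, -0.3221, 0.1786]
tcp_rot: [-2.133, 0.181, 2.134]
contact_force: [-0.9, 0.2, -4.0]
gripper_width: 0.0186
```

```bash
python3 -c "
from h import *
to([.475,-.339,.06],np.pi-.155);d=snap('scene','s18.png');snap('wrist','w18.png');t=snap('top','t18.png')
cv2.imwrite('pics/c18.png',np.hstack([d['img'][150:290,100:300,::-1]]).repeat(3,0).repeat(3,1))
cv2.imwrite('pics/c18t.png',cv2.resize(t['img'][110:225,258:328,::-1],None,fx=5,fy=5))"
```

```text
clk 35.2667 tcp [ 0.4763 -0.3221  0.1786] zyaw 2.9724 tilt [-5.e-04 -1.e-04 -1.e+00] F [-0.89  0.2  -3.95] M [0.03  0.034 0.031] w 0.0186 q6 1.05
units xyz [ 4.74  0.68 -0.07] spin -0.16
```

View pics/c18.png

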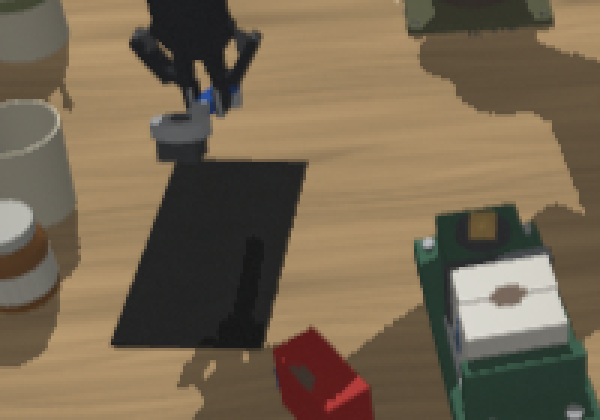

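View pics/c18t.png

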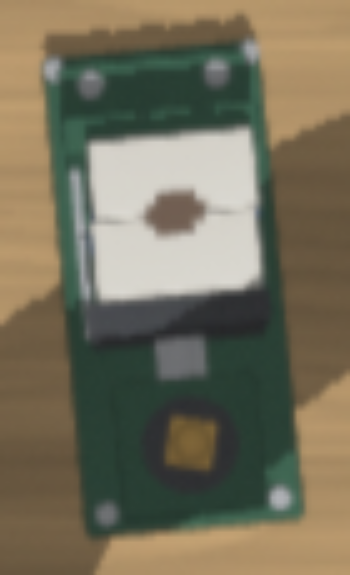

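View pics/w18.png

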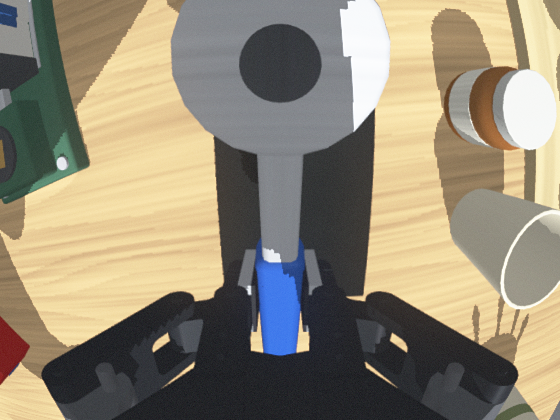

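Call:
apply_moves([
  {"x": 0.3,"y": 0.35,"z": 0.25,"spin": -0.15},
  {"x": 0.7,"y": 0.35,"z": 0.25,"spin": 0},
  {"x": 1,"y": 0,"z": 0,"spin": 0},
  {"x": 1,"y": 0,"z": 0,"spin": 0},
  {"x": 0.8,"y": 0,"z": 0,"spin": 0},
  {"x": 0.5,"y": 0,"z": 0,"spin": 0},
  {"x": 0.3,"y": 0,"z": 0,"spin": 0},
  {"x": 0.1,"y": 0,"z": 0,"spin": 0},
])

```text
clock: 36.08
tcp_pos: [0.461, -0.3341, 0.0605]
tcp_rot: [-2.138, 0.164, 2.142]
contact_force: [-0.3, 0.6, -2.4]
gripper_width: 0.0187
```

```bash
python3 -c "
from h import *
to([.483,-.340,.015],np.pi-.155);d=snap('scene','s19.png')
cv2.imwrite('pics/c19.png',cv2.resize(d['img'][170:270,110:230,::-1],None,fx=6,fy=6))"
```

```text
clk 36.0833 tcp [ 0.461  -0.3341  0.0605] zyaw 2.987 tilt [-0.0017  0.002  -1.    ] F [-0.33  0.57 -2.39] M [ 0.26   0.431 -0.171] w 0.0187 q6 1.0
units xyz [ 1.82  0.1  -0.91] spin 0.0
```

View pics/c19.png

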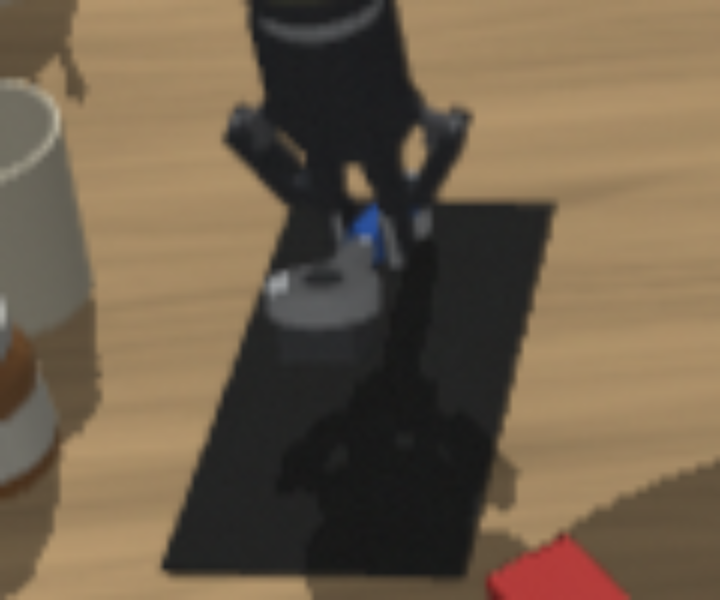

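Call:
apply_moves([
  {"x": 0.1,"y": 0,"z": -0.08,"spin": 0},
  {"x": 0.15,"y": 0,"z": -0.1,"spin": 0},
  {"x": 0.15,"y": 0.05,"z": -0.1,"spin": 0},
  {"x": 0.15,"y": 0.05,"z": -0.1,"spin": 0},
  {"x": 0.15,"y": 0,"z": -0.08,"spin": 0},
  {"x": 0.15,"y": 0,"z": -0.08,"spin": 0},
  {"x": 0,"y": 0,"z": 0,"spin": 0},
  {"x": 0,"y": 0,"z": 0,"spin": 0},
], force=25)

```text
clock: 36.8
tcp_pos: [0.4767, -0.3407, 0.0418]
tcp_rot: [-2.146, 0.169, 2.136]
contact_force: [4.0, 2.0, 4.9]
gripper_width: 0.0183
```

```bash
python3 -c "
from h import *
to([.483,-.340,.015],np.pi-.155);d=snap('scene','s20.png');snap('wrist','w20.png')
cv2.imwrite('pics/c20.png',cv2.resize(d['img'][170:270,110:230,::-1],None,fx=6,fy=6))"
```

```text
clk 36.8 tcp [ 0.4767 -0.3407  0.0418] zyaw 2.986 tilt [ 0.0048 -0.002  -1.    ] F [4.02 2.02 4.89] M [ 0.701 -0.201 -0.341] w 0.0183 q6 1.01
units xyz [ 1.07 -0.07 -0.24] spin -0.01
```

View pics/c20.png

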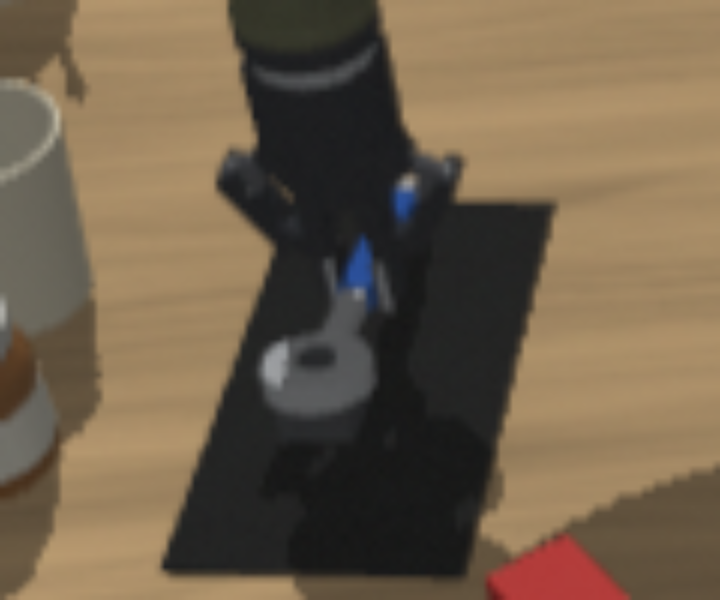

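View pics/w20.png

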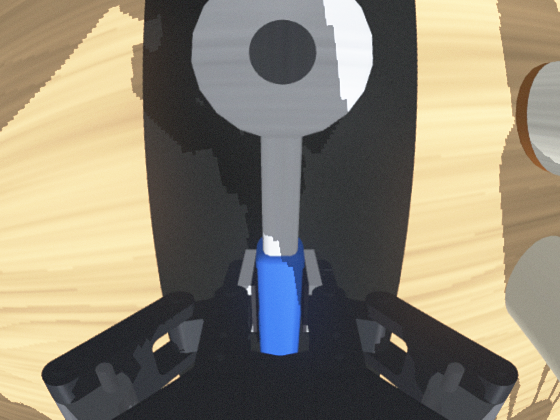

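Call:
apply_moves([
  {"x": 0.15,"y": 0,"z": -0.06,"spin": 0},
  {"x": 0.15,"y": 0,"z": -0.06,"spin": 0},
  {"x": 0.15,"y": 0,"z": -0.06,"spin": 0},
  {"x": 0.15,"y": 0,"z": -0.06,"spin": 0},
  {"x": 0.15,"y": 0,"z": -0.04,"spin": 0},
  {"x": 0.1,"y": 0,"z": 0,"spin": 0},
  {"x": 0,"y": 0,"z": 0,"spin": 0},
  {"x": 0,"y": 0,"z": 0,"spin": 0},
], force=20)

```text
clock: 37.57
tcp_pos: [0.4838, -0.3427, 0.0209]
tcp_rot: [-2.149, 0.17, 2.137]
contact_force: [5.6, 0.9, 4.2]
gripper_width: 0.0185
```

```bash
python3 -c "
from h import *
to([.483,-.340,.015],np.pi-.155);d=snap('scene','s21.png');snap('wrist','w21.png')
cv2.imwrite('pics/c21.png',cv2.resize(d['img'][170:270,110:230,::-1],None,fx=6,fy=6))"
```

```text
clk 37.5667 tcp [ 0.4838 -0.3427  0.0209] zyaw 2.9869 tilt [ 0.0054 -0.0042 -1.    ] F [5.57 0.92 4.18] M [ 0.109 -0.189 -0.119] w 0.0185 q6 1.02
units xyz [ 0.23 -0.1   0.05] spin 0.0
```

View pics/c21.png

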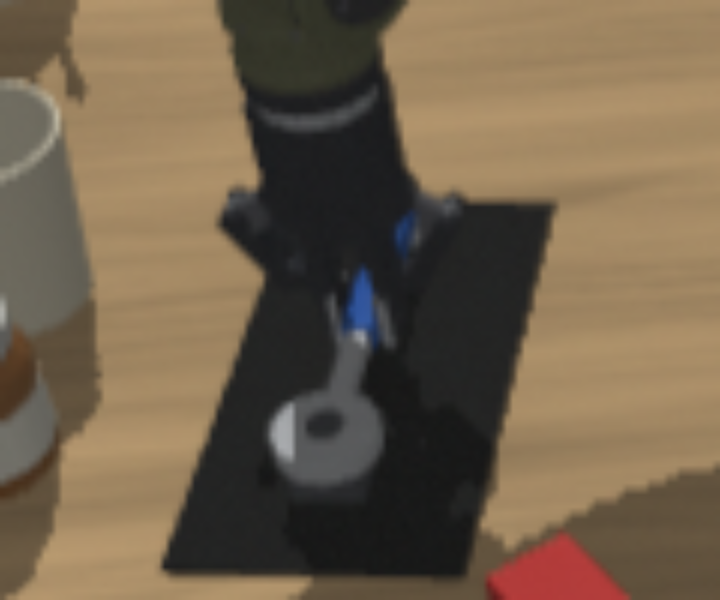

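View pics/w21.png

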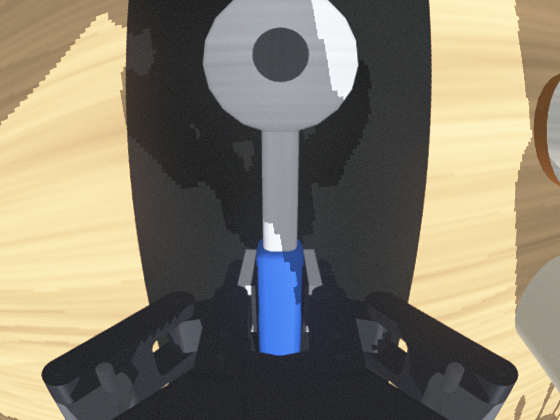

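Call:
apply_moves([
  {"x": 0.1,"y": 0,"z": 0,"spin": 0},
  {"x": 0.1,"y": 0,"z": 0,"spin": 0},
  {"x": 0.05,"y": 0,"z": 0,"spin": 0},
  {"x": 0,"y": 0,"z": 0,"spin": 0},
  {"x": 0,"y": 0,"z": 0,"spin": 0},
  {"x": 0,"y": 0,"z": 0,"spin": 0},
  {"x": 0,"y": 0,"z": 0,"spin": 0},
  {"x": 0,"y": 0,"z": 0,"spin": 0},
])

```text
clock: 38.33
tcp_pos: [0.4841, -0.3431, 0.0192]
tcp_rot: [-2.147, 0.17, 2.137]
contact_force: [-4.8, 8.7, 29.6]
gripper_width: 0.0189
```

```bash
python3 -c "
from h import *
to([.483,-.340,.015],np.pi-.155);snap('wrist','w22.png')"
```

```text
clk 38.3333 tcp [ 0.4841 -0.3431  0.0192] zyaw 2.9866 tilt [ 0.0046 -0.0036 -1.    ] F [-4.84  8.65 29.64] M [ 1.579  1.459 -0.17 ] w 0.0189 q6 1.02
units xyz [ 0.17 -0.12  0.06] spin 0.0
```

View pics/w22.png

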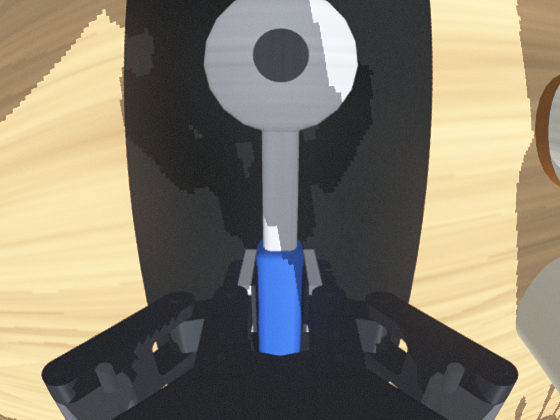

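Force is up at 30 N, so it's flat on the mat. I'll relieve the pressure, open, and rise.

Call:
apply_moves([
  {"x": -0.1,"y": 0,"z": 0,"spin": 0},
  {"x": -0.06,"y": 0,"z": 0,"spin": 0},
  {"x": 0,"y": 0,"z": 0,"spin": 0},
  {"x": 0,"y": 0,"z": 0,"spin": 0},
  {"x": 0,"y": 0,"z": 0,"spin": 0},
  {"x": 0,"y": 0,"z": 0,"spin": 0},
  {"x": 0,"y": 0,"z": 0,"spin": 0},
  {"x": 0,"y": 0,"z": 0,"spin": 0},
])

```text
clock: 39.05
tcp_pos: [0.4837, -0.3428, 0.0194]
tcp_rot: [-2.148, 0.17, 2.137]
contact_force: [4.9, 0.7, 9.2]
gripper_width: 0.0188
```

Call:
apply_moves([
  {"x": 0,"y": 0,"z": 0,"spin": 0},
  {"x": 0,"y": 0,"z": 0,"spin": 0},
  {"x": 0,"y": 0,"z": 0,"spin": 0},
  {"x": 0,"y": 0,"z": 0,"spin": 0},
  {"x": 0,"y": 0,"z": 0,"spin": 0},
  {"x": 0,"y": 0,"z": 0,"spin": 0},
  {"x": 0,"y": 0,"z": 0,"spin": 0},
  {"x": 0,"y": 0,"z": 0,"spin": 0},
], hand=0)

```text
clock: 39.72
tcp_pos: [0.4811, -0.3409, 0.0167]
tcp_rot: [-2.14, 0.166, 2.141]
contact_force: [0.5, 0.1, -1.4]
gripper_width: 0.0856
```

Call:
apply_moves([
  {"x": -0.3,"y": 0,"z": 0,"spin": 0},
  {"x": -0.6,"y": 0,"z": 0,"spin": 0},
  {"x": -1,"y": 0,"z": 0,"spin": 0},
  {"x": -1,"y": 0,"z": 0,"spin": 0},
  {"x": -1,"y": 0,"z": 0,"spin": 0},
  {"x": -1,"y": 0,"z": 0,"spin": 0},
  {"x": -1,"y": 0,"z": 0,"spin": 0},
  {"x": 0,"y": 0,"z": 0,"spin": 0},
])

```text
clock: 40.38
tcp_pos: [0.484, -0.3432, 0.1719]
tcp_rot: [-2.154, 0.174, 2.134]
contact_force: [1.1, -0.2, 0.8]
gripper_width: 0.0854
```

```bash
python3 -c "
from h import *
to([.483,-.340,.015],np.pi-.155);snap('wrist','w23.png');d=snap('scene','s23.png');t=snap('top','t23.png')
cv2.imwrite('pics/c23.png',np.hstack([cv2.resize(d['img'][180:290,110:310,::-1],None,fx=4,fy=4)]))
cv2.imwrite('pics/c23t.png',cv2.resize(t['img'][110:225,258:328,::-1],None,fx=5,fy=5,interpolation=cv2.INTER_CUBIC))"
```

```text
clk 40.3833 tcp [ 0.484  -0.3432  0.1719] zyaw 2.9866 tilt [ 0.0088 -0.0076 -0.9999] F [ 1.11 -0.24  0.76] M [-0.013 -0.026 -0.011] w 0.0854 q6 1.02
units xyz [ 6.27 -0.16  0.12] spin -0.0
```

View pics/w23.png

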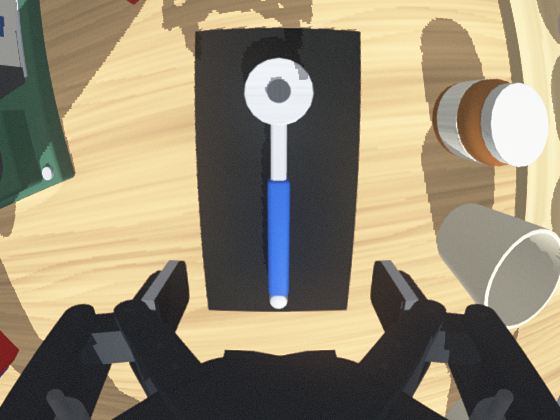

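View pics/c23.png

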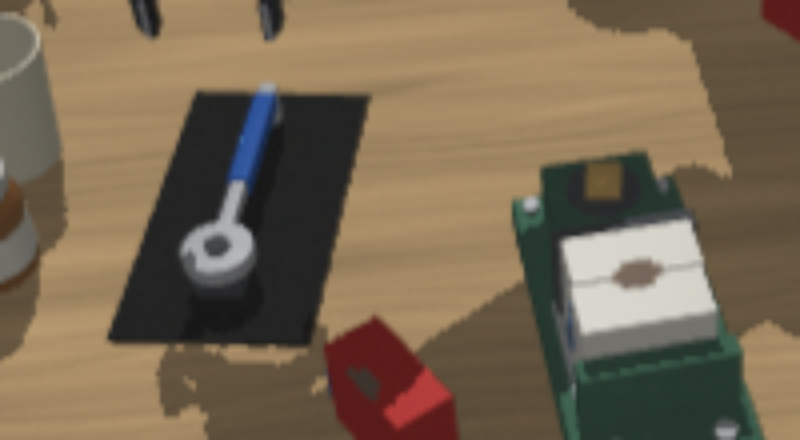

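View pics/c23t.png

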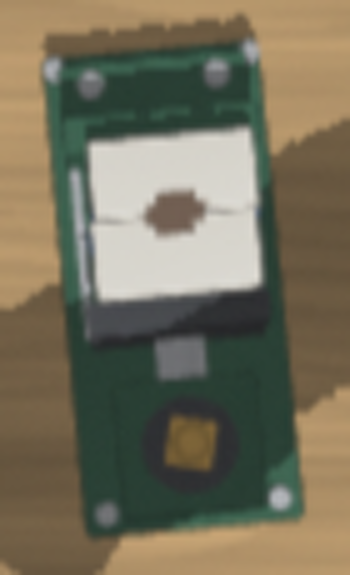

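```bash
python3 -c "
from h import *
w=load('w23.png'); h=fatz(w,278,91,.042);f=fatz(w,278,302,.042);v=h-f;print(h,f,np.linalg.norm(v),np.arctan2(v[1],v[0]))
g=h-.115*v/np.linalg.norm(v); m=np.array([.496,-.342]);c,s=np.cos(-.155),np.sin(-.155);e=(g[:2]-m);print('grip in mat',c*e[0]+s*e[1],-s*e[0]+c*e[1])
t=load('t23.png')
print('head tri',tri(fray(w,278,91),ray(load('s23.png'),110+218/4-.4,180+245/4-.4)),'tail',tri(fray(w,278,302),ray(load('s23.png'),110+268/4-.4,180+90/4-.4)))
L=lambda X,Y:atz(t,258+X/5-.4,110+Y/5-.4,.088)
a,b,c2,d=L(169,416),L(217,421),L(212,470),L(165,465)
for p,q in((d,a),(c2,b)): print(np.arctan2((q-p)[1],(q-p)[0]))
"
```

```text
[ 0.57595088 -0.35646842  0.042     ] [ 0.38158273 -0.32619383  0.042     ] 0.19671179310972248 -0.15451741390675466
grip in mat -0.03377395809788991 -0.002007642192871896
head tri (array([ 0.5757, -0.3559,  0.0439]), [np.float64(0.0005), np.float64(0.0005)]) tail (array([ 0.3777, -0.3257,  0.0356]), [np.float64(0.0002), np.float64(0.0002)])
-0.07824066069619887
-0.09974598061680455
```

```bash
python3 -c "
from h import *
for f in('top0.png','t6.png','t8.png','t9.png','t13.png','t18.png','t23.png'):
  im=load(f)['img'].astype(float).mean(2)
  out=[]
  for u in (282,286,304,308):
    p=im[168:186,u]; g=-np.diff(p); k=g.argmax(); 
    # subpixel: white level to jaw level crossing at half
    lo=p[min(k+3,17)];hi=p[max(k-3,0)];mid=(lo+hi)/2; i=[j for j in range(max(k-3,0),min(k+3,17)) if p[j]>=mid>p[j+1]]; out.append(168+i[0]+(p[i[0]]-mid)/(p[i[0]]-p[i[0]+1]) if i else None)
  print(f,[None if o is None else round(o,2) for o in out])
"
```

```text
top0.png [np.float64(175.08), np.float64(168.66), np.float64(172.06), np.float64(171.6)]
t6.png [np.float64(172.32), np.float64(171.98), np.float64(170.37), np.float64(169.79)]
t8.png [np.float64(170.34), np.float64(170.01), np.float64(168.71), np.float64(168.58)]
t9.png [np.float64(169.51), np.float64(169.23), np.float64(168.5), np.float64(168.4)]
t13.png [np.float64(169.5), np.float64(169.24), np.float64(168.49), np.float64(168.46)]
t18.png [np.float64(169.57), np.float64(169.34), np.float64(168.52), np.float64(168.52)]
t23.png [np.float64(169.58), np.float64(169.33), np.float64(168.53), np.float64(168.45)]
```

The jaw has stayed put since tightening (shift under 0.1 px), and the wrench is flat and centred on the mat. Handing in.

```bash
python3 -c "
from h import *
print(bot.close_job(), bot.state()['clock'])"
```

```text
the job is handed in; nothing more can be done
the job is handed in; nothing more can be done
```

I clamped the mould and laid the wrench back on its mat. I handed the job in after about 40.5 s of the 72 s; no verdict was reported.

- **Tightening:** I fitted the wrench over the spindle and worked it in two strokes. I stopped at a measured 1.18 N m, against about 0.5–0.65 N m while running in. The torque reading carries roughly 0.1 N m of bias and noise, so the true figure is probably nearer 1.05 N m.
- **Lifting off:** This did not go cleanly. Pulling up by the handle jammed twice, so I let go, meaning to re-grip the wrench by the head. It tipped, with the foot on the table and the socket hung on the spindle tip. I then gripped it near its balance point, drew it off, and levelled it gently onto the mat, with at most about 30 N at the wrist.
- **Last checks:** From the pictures:
  - The jaw has moved less than 0.1 px (about 0.2 mm) since tightening.
  - The mould halves look closed and upright.
  - The grip lies at (-34, -2) mm from the mat's centre, with the handle within about 0.01 rad of the mat's length, and the wrench is flat.
  - The gripper is clear of everything, with its fingers about 0.17 m up.
- **Not checked:** I could not measure the force between the halves directly; I judged it only from the torque and the still jaw. I did not measure the pots and tools again at the end, but the arm stayed clear of them.

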